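# Take the gap with a spring rule

## Robot

A 6-joint arm with a two-finger parallel gripper is mounted at the origin on a cart in front of the work surface, level with it; the furniture and walls round the work are solid. World frame = base frame: x ahead of the robot, y to its left, z up, the work surface at z = 0. Lengths are in m, angles in rad, forces in N, time in s.
With the tool pointing down it reaches from about 0.3 to 0.95 m from the base axis. Payload 3.1 kg.
Tool frame: the origin (TCP) lies midway between the tips of the shut fingers; the grasp point (between the pads) lies 19 mm behind it; y points along the fingers, z is the direction in which the jaws open and shut, and the axes are right-handed (so a half turn about y gives the same grasp; the last joint's range is limited). The gripper opens to 85 mm and grips with 20 to 120 N. Pads are 22 mm wide; open, the fingers measure 114 mm over their backs; the gripper's body (76 mm by 85 mm) begins 54 mm behind the grasp point. The pads swing forward as they close: fully open they stand 13 mm farther back than shut.
Start: joints at [1.099, 0.308, 1.634, -0, 1.2, -0.07], TCP at [0.244, 0.575, 0.231] pointing down, gripper open.
Joint ranges: [-3.06, 3.06], [-0.79, 1.96], [0.05, 2.63], [-1.19, 4.34], [0.05, 2.64], [-2.94, 2.94]. Speed limits (rad/s): [2.79, 2.79, 3.14, 3.14, 3.14, 3.14].

## Interface

Orientations are given as a unit quaternion [x, y, z, w].
In Python, from rig import observe, viewer, order gives the robot as it stands.
- The arm moves only by the tool drive_tool, never from a script. Its argument "steps" is a list of rows, each a list of 3 entries, a list of its own where there are three numbers: the opening, from 0 (shut) to 1 (fully open), then the shift along the tool's x, y, z scaled (see below), then the turn, a rotation vector about the tool's x, y, z scaled (see below). A call has 1 to 10 rows; each row shifts and turns the commanded pose from where the row before left it, along the tool's axes as they then stand; what a row does not reach is not made up. The controller multiplies each number of a shift by 0.03 m and each number of a turn by 5 degrees. A row lasts 1/10 s, in which the tool goes at most 50 mm and 8.59 degrees, less where a joint would pass 70% of its speed; a pose out of reach is approached as far as the arm can. A call with a number of a shift or a turn outside -1 to 1 is refused whole. A call with a gripper value outside its range is refused whole. The fingers move at their own pace and stop on an object; the grip force is fixed at half the most. Time passes only in rows, so rows that do not move let the fingers close. It gives the time, the measured TCP pose, the force and the opening at its end, in the units of the state.
- observe(): the state, without advancing time (a new reading comes with each control period).
- viewer.capture(name): name is "scene" or "top" or "wrist"; returns a dict with "pixels" (400x640x3 uint8, red, green, blue), "fx", "fy", "cx", "cy" (pixels), "position" and "rotation" of the camera in the world. Camera axes: x right, y down, z forward; pixel columns grow to the right and rows downward; lengths in m; the calibration is good to about 2 mm. A picture is of the moment at which its call begins. There is no depth.
- order.close_job(): hands the job in, once; it reports no verdict.
The state is a dict: "clock": time; "joint_pos": joint angles; "joint_velocities": joint speeds; "joint_efforts": joint torques, N m; "tool_pos": TCP position; "tcp_rot": TCP orientation; "force": force on the tool from outside, world axes, zero at the start; "wrist_torque": the same for the moment, N m; "opening": finger opening in m.
Only numpy, scipy, OpenCV 4.12 (cv2) and the standard library are available. Lean on these libraries where they do the work, as an engineer would, in place of code of your own. Each camera call takes 0.05 s, during which the arm holds its last target.

## Task

Take the gap between the coin tray and the wooden end stop with the retractable rule, for a divider to be made to it. Get the marker out of the gap, hook the rule's end over the tray's nearest rim from above, back the rule's case straight away against its spring until its tail is up against the end stop, then press the lock plate down so that it stays there by itself, still hooked and taut. Do not lock it before it is drawn out, and leave the bell, the card reader and the roll of tape where they are.

Things in the scene. Friction and masses are not known exactly. Their poses are not given: they have to be found in the camera images.
- end_stop: Light wooden bar fixed to the counter, 120 mm long, 20 mm thick, 28 mm high. Origin: centre of its underside. Its x axis is horizontal, across the bar, and points through the gap to the coin tray; y runs along the bar; the face that looks to the tray is at x = +10 mm.
- coin_tray: Dark ribbed rubber coin tray fixed to the counter, 115 mm (x) by 170 mm (y), 17 mm high, open on top; floor top at 5 mm, rims 6 mm thick. Origin: centre of its underside. Its y axis points away from the end stop: the rim nearest the stop runs along x, outer face at y = -85 mm, inner face at y = -79 mm. The clear gap from end stop to this rim is 200 to 270 mm, nearly parallel.
- rule_center (a point): Centre of the case of the loose retractable rule, half-way up its 32 mm body. Aluminium case 110 mm long (x, tail to nose), 44 mm wide (y); 0.6 kg, slides easily on a felt foot. Grasp it across the width. On top, from the tail: thumb rest, lock plate, then a bare deck 32 mm above the counter. The blade comes out of the nose (x = +55 mm).
- rule_rest (a point): Middle of the front face of the thumb rest: an upright wall 12 mm thick over the case's full width at the tail, its front face 43 mm behind the case centre, rising from the deck (32 mm above the counter) to 59 mm; this point is at 50 mm. x points to the nose. Fingertips set before it, just above the lock plate, can push the case backwards without grasping it.
- rule_hook (a point): Lower end of the blade's hook, on its inner face (the face towards the case), at mid width. The hook is a 24 mm wide, 3 mm thick steel plate at the blade's end, hanging down from the blade (underside 20 mm above the counter) to 8 mm above the counter. x points away from the case. With the blade fully in, it lies 75 mm ahead of the case centre, 20 mm beyond the nose.
- rule_back (a point): Middle of the case's flat tail face, 16 mm above the counter, 55 mm behind the case centre; x points to the nose.
- rule_plate (a point): Centre of the top of the black ribbed lock plate, 40 mm (x) by 36 mm (y), 20 mm behind the case centre, 39 mm above the counter and 7 mm above the case's body when up.
- rule_lock (a joint): Travel of the lock plate, m: 0 up (free), about 0.005 fully down on the blade (locked). Begins to move at about 3 N; pressed right down with 5 to 15 N it stays down by itself and holds the blade. It cannot be lifted again.
- rule_blade (a joint): Draw of the flat steel blade's first stage, m, 0 (in) to 0.080; the second, telescoping stage always draws the same, so the hook moves out by twice this. Blade 20 to 26 mm wide, underside 20 mm above the counter. A spring pulls it in with 2.4 to 3 N: unless locked, the case runs back to the hook when let go.
- marker_mid (a point): Centre, 8 mm above the counter, of a loose felt marker lying in the gap, 135 mm long (along its y), 16 mm thick; 20 g. Beside the gap the counter is free from its front edge (world x = 0.34 m) to low black trays with wire racks, up to 26 mm high (from x = 0.58 m where y > -0.12 m).
- bell: Bystander: round counter bell, 83 mm across, 62 mm high; origin at the centre of its underside.
- reader: Bystander: flat white card reader, 68 x 68 x 14 mm; origin at the centre of its underside.
- roll: Bystander: roll of tan packing tape lying flat, 96 mm across, 25 mm high; origin at the centre of its underside.

How it is judged:
By the outcome, as a careful person would: the job done as asked, in the order asked, and still so for the second after the job is handed in, with the robot touching nothing.
It also fails if it takes over 67 s, if anything falls off the work surface, if the arm or the gripper's body presses on something with over 40 N, if the wrist force passes 120 N, or if a joint passes its speed limit or range.

## Working session

There is one attempt and no reset: what is moved stays moved. The work goes in short steps, Python scripts to look and compute and a tool call to move; the robot and the scene stay as the last step left them, time stands still between calls to the robot, and variables do not carry over. Pictures are saved under pics/ and viewed, and the job is handed in when it is done.

Besides the shell and the picture viewer there is one more tool, called after ">>>" as name([rows], argument=value, ...), one row to a line, values as JSON. drive_tool: Moves the arm, as the interface text tells. Its arguments: {"type":"object","properties":{"steps":{"type":"array"}},"required":["steps"]}

```bash
mkdir -p pics; ls; cat > h.py <<'E'
import sys,os
sys.path.insert(0,'.')
import numpy as np, cv2, json, pickle
from scipy.spatial.transform import Rotation as R
def cap(n,tag):
    from rig import viewer
    c=viewer.capture(n)
    cv2.imwrite(f'pics/{tag}.png',cv2.cvtColor(np.asarray(c['pixels'],np.uint8),cv2.COLOR_RGB2BGR))
    pickle.dump(c,open(f'pics/{tag}.pkl','wb')); return c
def ld(tag): return pickle.load(open(f'pics/{tag}.pkl','rb'))
def rot(c):
    r=np.array(c['rotation'],float)
    return r if r.shape==(3,3) else R.from_quat(r).as_matrix()
def p2w(c,uv,z):
    uv=np.atleast_2d(uv).astype(float); 
    d=np.c_[(uv[:,0]-c['cx'])/c['fx'],(uv[:,1]-c['cy'])/c['fy'],np.ones(len(uv))]@rot(c).T
    p=np.array(c['position']); t=(z-p[2])/d[:,2]
    return p+d*t[:,None]
def w2p(c,X):
    q=(np.atleast_2d(X)-np.array(c['position']))@rot(c)
    return np.c_[c['fx']*q[:,0]/q[:,2]+c['cx'],c['fy']*q[:,1]/q[:,2]+c['cy']]
E
python3 - <<'E'
from h import *
from rig import observe
for n in('scene','top','wrist'):
    c=cap(n,n+'0'); print(n,c['fx'],c['cx'],c['position'],c['rotation'])
print(observe())
E
```

```text
pics
scene 428.0411956883862 321.0256346945014 [-0.21088261 -0.50209691  0.81885188] [ 0.79340869 -0.43385851  0.2069039  -0.37344373]
top 515.7450700361263 328.3001570969646 [ 0.4727377  -0.02083024  1.52908795] [ 0.71039212 -0.70319676  0.01741211 -0.02354083]
wrist 298.6602363695546 313.56322571774217 [0.17801921 0.60359014 0.37247947] [0.82547864 0.54570935 0.07869554 0.12080288]
{'clock': 0.15, 'joint_pos': array([ 1.09926791e+00,  3.08862023e-01,  1.63488321e+00, -7.22323139e-06,
        1.19969931e+00, -6.97201339e-02]), 'joint_velocities': array([ 8.47383033e-04, -2.57668667e-03, -4.62904255e-03, -2.47353600e-03,
        4.82638313e-06, -3.87979600e-04]), 'joint_efforts': array([ 1.30966118e-04, -4.15798616e+01, -2.77149278e+01, -1.74884549e-04,
        6.05523353e-03,  1.12615598e-05]), 'tool_pos': array([0.24417225, 0.5746301 , 0.23028059]), 'tcp_rot': array([ 0.69351586, -0.14127873,  0.14093324, -0.69225277]), 'force': array([ 0.14346174,  0.30505731, -0.46271606]), 'wrist_torque': array([-0.03012136,  0.05794273,  0.00225159]), 'opening': 0.08564564805643538}
```

View pics/top0.png

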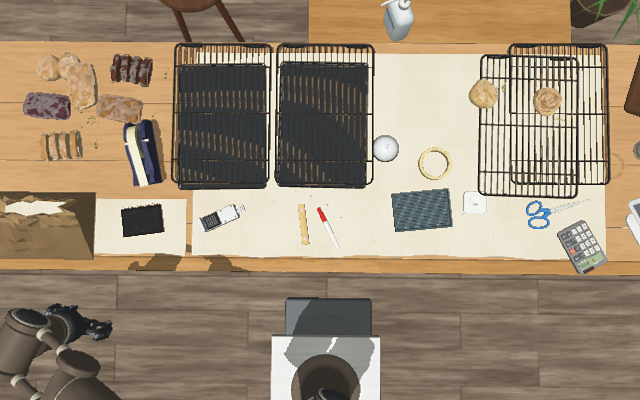

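View pics/scene0.png

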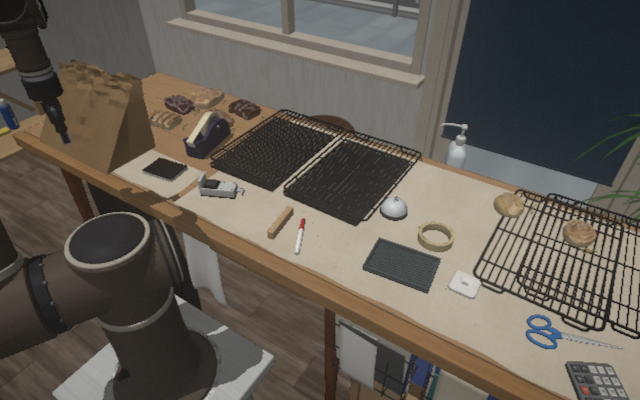

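The top view shows the tray at about (421,210), the end stop at (304,224), the marker at (328,227) and the rule at (221,216) with its nose to the right. The bell is at (386,148), the tape at (434,163) and the reader at (475,203). I'll enlarge the parts I need.

```bash
python3 - <<'E'
from h import *
c=ld('top0'); im=cv2.imread('pics/top0.png')
a=cv2.resize(im[185:265,185:285],None,fx=8,fy=7.5,interpolation=cv2.INTER_CUBIC)[:600]
a=cv2.resize(im[190:260,190:290],(800,560),interpolation=cv2.INTER_CUBIC); cv2.imwrite('pics/topA.png',a)
b=cv2.resize(im[175:260,285:465],(800,378),interpolation=cv2.INTER_CUBIC); cv2.imwrite('pics/topB.png',b)
s=cv2.imread('pics/scene0.png'); cv2.imwrite('pics/scA.png',cv2.resize(s[160:220,180:260],(800,600),interpolation=cv2.INTER_CUBIC))
E
```

```text
(no output)
```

View pics/topA.png

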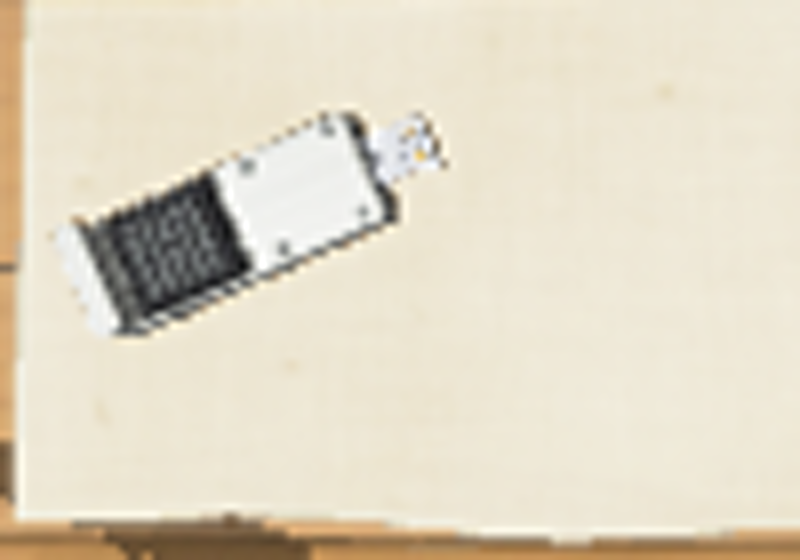

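View pics/topB.png

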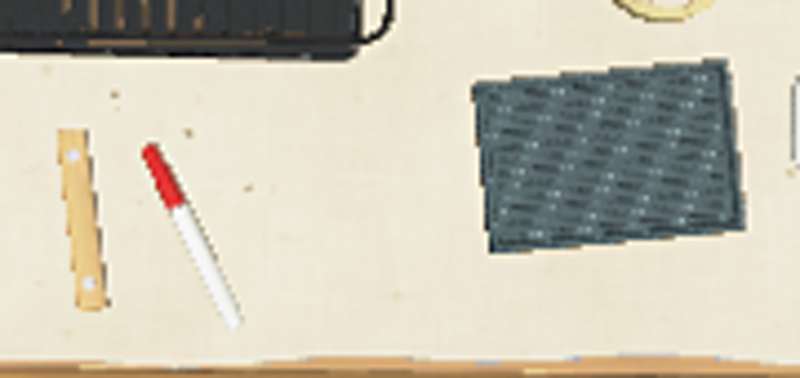

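View pics/scA.png

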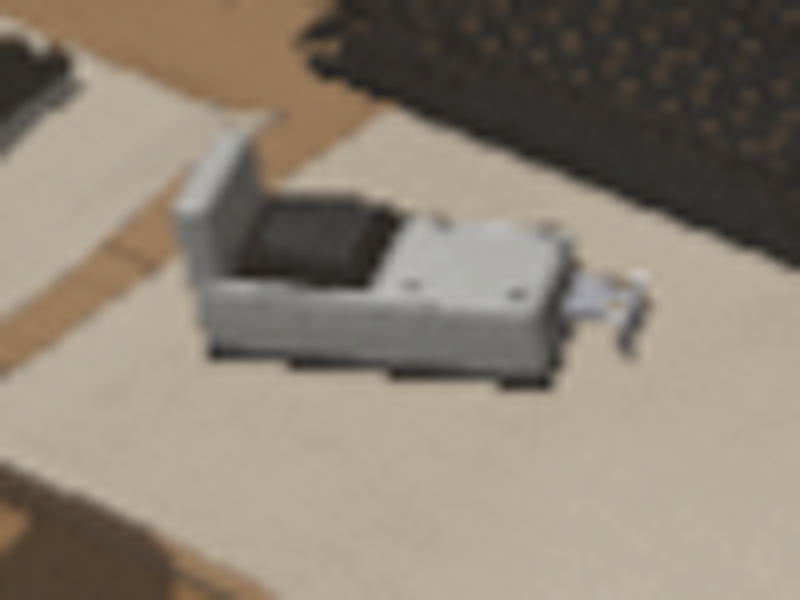

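```bash
python3 - <<'E'
from h import *
np.set_printoptions(precision=4,suppress=True)
c=ld('top0')
A=lambda x,y:(190+(x+.5)/8-.5,190+(y+.5)/8-.5)
B=lambda x,y:(285+(x+.5)/4.444-.5,175+(y+.5)/4.444-.5)
def P(n,l,z):
    p=p2w(c,l,z); print(n,p[:,:2].tolist() if 0 else p[:,:2]); return p
r=P('deckfront',[A(350,113),A(393,215)],.032)
q=P('plate front',[A(213,172),A(250,268)],.039)
t=P('rest tail',[A(55,235),A(97,333)],.059)
h=P('hook',[A(425,113),A(443,165)],.021)
m=lambda a:a.mean(0)[:2]
d=m(r)-m(t); print('axis deg',np.degrees(np.arctan2(d[1],d[0])),np.linalg.norm(d),'centre by deck/tail',(m(r)+m(t))/2, 'plate front',m(q),'hook',m(h))
s=P('stop',[B(57,130),B(85,128),B(107,305),B(80,310)],.028)
k=P('tray',[B(472,84),B(725,60),B(745,228),B(490,252)],.017)
mk=P('marker',[B(150,148),B(235,325)],.01)
for n,a,b in(('stop L',s[0],s[3]),('stop R',s[1],s[2]),('tray near',k[0],k[3]),('tray far',k[1],k[2]),('tray top',k[0],k[1]),('tray bot',k[3],k[2]),('marker',mk[0],mk[1])):
    e=(b-a)[:2]; print(n,np.linalg.norm(e),np.degrees(np.arctan2(e[1],e[0])),((a+b)/2)[:2])
E
```

```text
deckfront [[0.5334 0.2687]
 [0.4965 0.2523]]
plate front [[0.5113 0.3166]
 [0.4768 0.3024]]
rest tail [[0.4877 0.368 ]
 [0.453  0.3521]]
hook [[0.5342 0.2433]
 [0.5152 0.2364]]
axis deg -65.85827061659458 0.10907266298386617 centre by deck/tail [0.4927 0.3103] plate front [0.494  0.3095] hook [0.5247 0.2399]
stop [[0.535  0.0823]
 [0.5365 0.064 ]
 [0.421  0.0481]
 [0.4175 0.0657]]
tray [[ 0.5686 -0.1907]
 [ 0.5861 -0.3575]
 [ 0.4755 -0.3703]
 [ 0.458  -0.2029]]
marker [[ 0.5244  0.0217]
 [ 0.4081 -0.0358]]
stop L 0.11859886805789037 -171.92764995145592 [0.4763 0.074 ]
stop R 0.11656894454599591 -172.16493236325243 [0.4787 0.056 ]
tray near 0.11123176188545024 -173.70300605209496 [ 0.5133 -0.1968]
tray far 0.11132470005164881 -173.40192254731616 [ 0.5308 -0.3639]
tray top 0.1677094814465819 -84.00137418547436 [ 0.5773 -0.2741]
tray bot 0.16829496998167995 -84.03145401149408 [ 0.4668 -0.2866]
marker 0.1296925822451631 -153.70489861345823 [ 0.4663 -0.007 ]
```

```bash
cat >> h.py <<'E'
def st(pr=True):
    from rig import observe
    o=observe(); M=R.from_quat(o['tcp_rot']).as_matrix()
    if pr: print('t %.2f pos'%o['clock'],np.round(o['tool_pos'],4),'zaxis yaw %.2f'%np.degrees(np.arctan2(M[1,2],M[0,2])),'y',np.round(M[:,1],3),'F',np.round(o['force'],1),'open %.4f'%o['opening'],'q',np.round(o['joint_pos'],2))
    return o,M
def plan(pos,yaw=None):
    """shift (units of 30 mm) in tool axes AFTER turning about tool y to yaw of z axis (mod 180), tool down"""
    o,M=st(); cur=np.degrees(np.arctan2(M[1,2],M[0,2]))
    if yaw is None: M2=M
    else:
        dl=(yaw-cur+90)%180-90
        psi=np.radians(cur+dl)
        z=np.array([np.cos(psi),np.sin(psi),0]);y=np.array([0,0,-1.]);M2=np.c_[np.cross(y,z),y,z]
        print('turn units (tool)',np.round(np.degrees(R.from_matrix(M.T@M2).as_rotvec())/5,2))
    d=np.array(pos)-o['tool_pos']
    print('shift units after turn',np.round(M2.T@d/.03,2),'  before',np.round(M.T@d/.03,2))
E
python3 - <<'E'
from h import *
plan([.466,-.007,.12],116.3)
E
```

```text
t 0.15 pos [0.2442 0.5746 0.2303] zaxis yaw 66.98 y [-0.001 -0.002 -1.   ] F [ 0.1  0.3 -0.5] open 0.0856 q [ 1.1   0.31  1.63 -0.    1.2  -0.07]
turn units (tool) [ 0.02 -9.86 -0.01]
shift units after turn [ -1.96   3.68 -20.66]   before [ 14.39   3.7  -14.94]
```

View pics/wrist0.png

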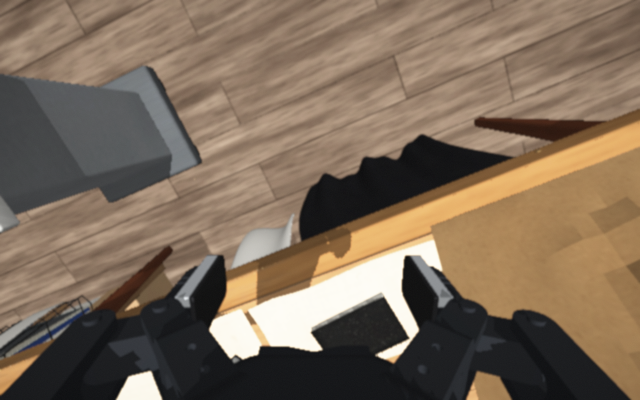

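>>> drive_tool([
  [0.5,[0,0,0],[0,-0.986,0]],
  [0.5,[0,0,0],[0,-0.986,0]],
  [0.5,[0,0,0],[0,-0.986,0]],
  [0.5,[0,0,0],[0,-0.986,0]],
  [0.5,[0,0,0],[0,-0.986,0]],
  [0.5,[0,0,0],[0,-0.986,0]],
  [0.5,[0,0,0],[0,-0.986,0]],
  [0.5,[0,0,0],[0,-0.986,0]],
  [0.5,[0,0,0],[0,-0.986,0]],
  [0.5,[0,0,0],[0,-0.986,0]],
])

```text
clock: 1.15
tool_pos: [0.2443, 0.5749, 0.2307]
tcp_rot: [0.689, 0.162, -0.162, -0.688]
force: [-0.0, -0.3, -0.6]
opening: 0.0427
```

>>> drive_tool([
  [0.5,[-0.1,0,-0.9],[0,0,0]],
  [0.5,[-0.1,0,-0.9],[0,0,0]],
  [0.5,[-0.1,0.2,-0.9],[0,0,0]],
  [0.5,[-0.1,0.2,-0.9],[0,0,0]],
  [0.5,[-0.1,0.2,-0.9],[0,0,0]],
  [0.5,[-0.1,0.2,-0.9],[0,0,0]],
  [0.5,[-0.1,0.2,-0.9],[0,0,0]],
  [0.5,[-0.1,0.2,-0.9],[0,0,0]],
  [0.5,[-0.1,0.2,-0.9],[0,0,0]],
  [0.5,[-0.1,0.2,-0.9],[0,0,0]],
])

```text
clock: 2.15
tool_pos: [0.3371, 0.3186, 0.1828]
tcp_rot: [0.689, 0.161, -0.161, -0.689]
force: [-0.9, -0.5, 0.9]
opening: 0.0428
```

>>> drive_tool([
  [0.5,[-0.1,0.2,-0.9],[0,0,0]],
  [0.5,[-0.1,0.2,-0.9],[0,0,0]],
  [0.5,[-0.1,0.2,-0.9],[0,0,0]],
  [0.5,[-0.1,0.2,-0.9],[0,0,0]],
  [0.5,[-0.1,0.2,-0.9],[0,0,0]],
  [0.5,[-0.1,0.2,-0.9],[0,0,0]],
  [0.5,[-0.1,0.2,-0.9],[0,0,0]],
  [0.5,[-0.1,0.2,-0.9],[0,0,0]],
  [0.5,[-0.1,0.2,-0.9],[0,0,0]],
  [0.5,[-0.1,0.2,-0.9],[0,0,0]],
])

```text
clock: 3.15
tool_pos: [0.4298, 0.0634, 0.123]
tcp_rot: [-0.689, -0.161, 0.161, 0.689]
force: [0.5, -0.1, 0.4]
opening: 0.0426
```

```bash
python3 - <<'E'
from h import *
plan([.466,-.007,.12],116.3)
c=cap('wrist','w1')
E
```

```text
t 3.15 pos [0.4298 0.0634 0.123 ] zaxis yaw 116.27 y [-0.  0. -1.] F [ 0.5 -0.1  0.4] open 0.0426 q [ 0.05  0.09  2.15  0.    0.9  -1.98]
turn units (tool) [-0.   -0.01 -0.  ]
shift units after turn [ 0.04  0.1  -2.64]   before [ 0.04  0.1  -2.64]
```

View pics/w1.png

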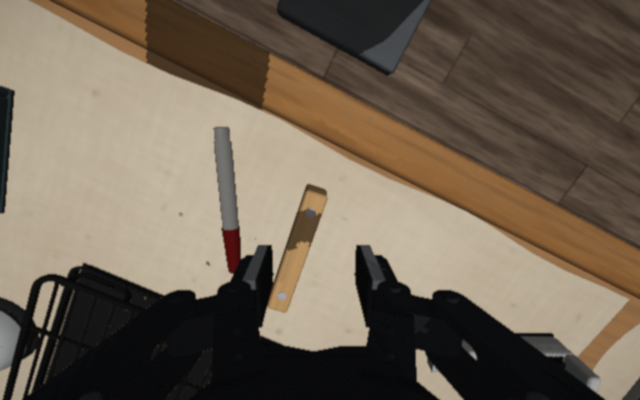

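The wrist view shows the marker from (221,127) to about (236,272), and the stop's top from (316,188) to (279,309).

```bash
python3 - <<'E'
from h import *
np.set_printoptions(precision=4,suppress=True)
c=ld('w1')
print('marker',p2w(c,[(221.5,127),(236,272),(229,195)],.012)[:,:2])
print('stop top',p2w(c,[(307,186),(327,192),(289,311),(270,308)],.028)[:,:2])
E
```

```text
marker [[ 0.407  -0.0322]
 [ 0.5257  0.0286]
 [ 0.4582 -0.0053]]
stop top [[0.4172 0.0512]
 [0.4145 0.0681]
 [0.5315 0.0881]
 [0.5363 0.0709]]
```

>>> drive_tool([
  [0.5,[0,0,-0.9],[0,0,0]],
  [0.5,[0,0,-0.9],[0,0,0]],
  [0.5,[0,0,-0.84],[0,0,0]],
  [0.5,[0,0.5,0],[0,0,0]],
  [0.5,[0,0.5,0],[0,0,0]],
  [0.5,[0,0,0],[0,0,0]],
])

```text
clock: 3.8
tool_pos: [0.4626, -0.0065, 0.0913]
tcp_rot: [-0.688, -0.159, 0.162, 0.689]
force: [-0.4, -0.2, -1.0]
opening: 0.042
```

```bash
python3 - <<'E'
from h import *
plan([.466,-.007,.006],116.3)
c=cap('wrist','w2')
E
```

```text
t 3.80 pos [ 0.4626 -0.0065  0.0913] zaxis yaw 116.24 y [-0.005  0.001 -1.   ] F [-0.4 -0.2 -1. ] open 0.0420 q [-0.11  0.2   2.1   0.    0.85 -2.14]
turn units (tool) [-0.03 -0.01 -0.05]
shift units after turn [ 0.09  2.84 -0.07]   before [ 0.11  2.84 -0.07]
```

View pics/w2.png

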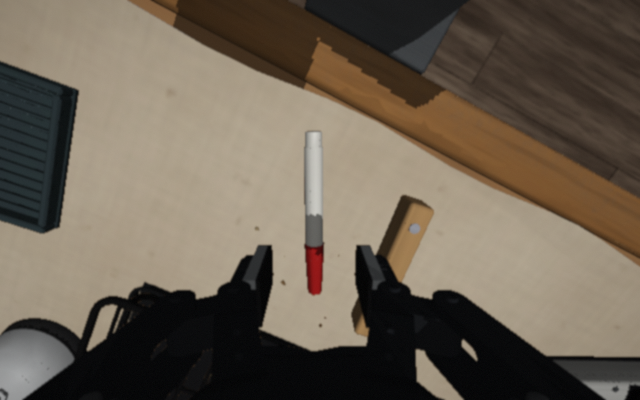

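>>> drive_tool([
  [0.5,[0,0.7,0],[0,0,0]],
  [0.5,[0,0.7,0],[0,0,0]],
  [0.5,[0.1,0.7,0],[0,0,0]],
  [0.5,[0,0.5,0],[0,0,0]],
  [0.5,[0,0.24,0],[0,0,0]],
  [0.5,[0,0,0],[0,0,0]],
  [0,[0,0,0],[0,0,0]],
  [0,[0,0,0],[0,0,0]],
  [0,[0,0,0],[0,0,0]],
  [0,[0,0,0],[0,0,0]],
])

```text
clock: 4.85
tool_pos: [0.4687, -0.0054, 0.0092]
tcp_rot: [0.689, 0.161, -0.16, -0.688]
force: [-1.9, -0.4, 7.1]
opening: 0.0105
```

```bash
python3 - <<'E'
from h import *
plan([.39,.20,.06],70)
E
```

```text
t 4.85 pos [ 0.4687 -0.0054  0.0092] zaxis yaw 116.28 y [ 0.002 -0.    -1.   ] F [-1.9 -0.4  7.1] open 0.0105 q [-0.1   0.36  2.12 -0.    0.66 -2.13]
turn units (tool) [0.01 9.26 0.03]
shift units after turn [-4.81 -1.69  5.54]   before [ 0.68 -1.7   7.3 ]
```

```bash
python3 - <<'E'
from h import *
c=cap('wrist','w3');st()
E
```

```text
t 4.90 pos [ 0.4686 -0.0054  0.0092] zaxis yaw 116.28 y [ 0.002 -0.    -1.   ] F [-0.9 -0.   6.5] open 0.0112 q [-0.1   0.36  2.12 -0.    0.66 -2.13]
```

View pics/w3.png

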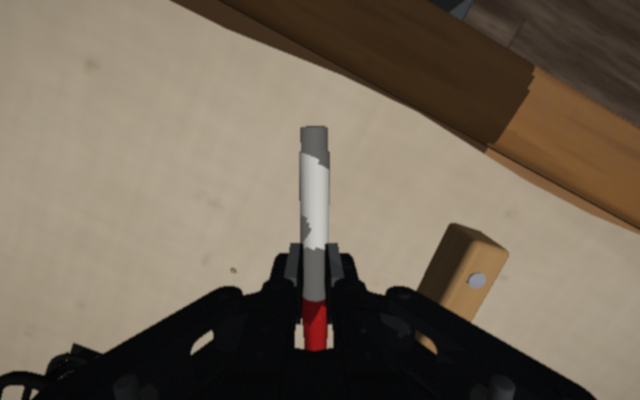

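>>> drive_tool([
  [0,[0,-0.2,0],[0,0,0]],
  [0,[0,-0.4,0],[0,0,0]],
  [0,[0,-0.6,0],[0,0,0]],
  [0,[0,-0.6,0],[0,0,0]],
  [0,[0,0,0],[0,0,0]],
  [0,[0,0,0],[0,0,0]],
])

```text
clock: 5.5
tool_pos: [0.4679, -0.0052, 0.0627]
tcp_rot: [0.689, 0.161, -0.16, -0.688]
force: [-0.1, -0.8, -0.4]
opening: 0.011
```

```bash
python3 - <<'E'
from h import *
c=cap('wrist','w4');plan([.40,.19,.06],70)
E
```

```text
t 5.55 pos [ 0.4671 -0.0052  0.0619] zaxis yaw 116.28 y [-0.  0. -1.] F [-0.9  0.4 -0.1] open 0.0106 q [-0.1   0.26  2.11  0.    0.78 -2.13]
turn units (tool) [-0.    9.26 -0.  ]
shift units after turn [-4.33  0.06  5.35]   before [0.87 0.07 6.82]
```

View pics/w4.png

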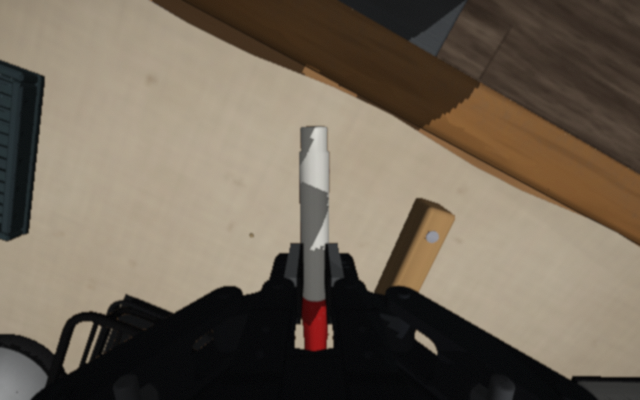

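```bash
python3 - <<'E'
from h import *
plan([.43,.165,.062],None)
E
```

```text
t 5.55 pos [ 0.4671 -0.0052  0.0619] zaxis yaw 116.28 y [-0.  0. -1.] F [-0.9  0.4 -0.1] open 0.0106 q [-0.1   0.26  2.11  0.    0.78 -2.13]
shift units after turn [ 1.4  -0.    5.63]   before [ 1.4  -0.    5.63]
```

>>> drive_tool([
  [0,[0.1,0,0.5],[0,0,0]],
  [0,[0.2,0,0.8],[0,0,0]],
  [0,[0.2,0,0.8],[0,0,0]],
  [0,[0.2,0,0.8],[0,0,0]],
  [0,[0.2,0,0.8],[0,0,0]],
  [0,[0.2,0,0.8],[0,0,0]],
  [0,[0.2,0,0.7],[0,0,0]],
  [0,[0.1,0,0.43],[0,0,0]],
  [0,[0,0,0],[0,0,0]],
  [0,[0,0.6,0],[0,0,0]],
])

```text
clock: 6.55
tool_pos: [0.4325, 0.1652, 0.0453]
tcp_rot: [0.689, 0.163, -0.16, -0.688]
force: [1.1, -1.1, -0.6]
opening: 0.011
```

>>> drive_tool([
  [0,[0,0.6,0],[0,0,0]],
  [0,[0,0.4,0],[0,0,0]],
  [0,[0,0.15,0],[0,0,0]],
  [0,[0,0,0],[0,0,0]],
  [0,[0,0,0],[0,0,0]],
])

```text
clock: 7.05
tool_pos: [0.4308, 0.1644, 0.0097]
tcp_rot: [0.689, 0.161, -0.16, -0.689]
force: [-0.5, 0.4, 0.7]
opening: 0.0106
```

```bash
python3 - <<'E'
from h import *
plan([.43,.165,.009],None)
E
```

```text
t 7.05 pos [0.4308 0.1644 0.0097] zaxis yaw 116.24 y [ 0.  0. -1.] F [-0.5  0.4  0.7] open 0.0106 q [ 0.27  0.35  2.13 -0.    0.66 -1.76]
shift units after turn [-0.02  0.02  0.03]   before [-0.02  0.02  0.03]
```

>>> drive_tool([
  [0.3,[0,0,0],[0,0,0]],
  [0.3,[0,0,0],[0,0,0]],
  [0.4,[0,0,0],[0,0,0]],
  [0.4,[0,-0.5,0],[0,0,0]],
  [0.4,[0,-1,0],[0,0,0]],
  [0.4,[0,-1,0],[0,0,0]],
  [0.4,[0,-1,0],[0,0,0]],
  [0.7,[0,-0.5,0],[0,0,0]],
  [0.9,[0,0,0],[0,0,0]],
])

```text
clock: 7.95
tool_pos: [0.4327, 0.1655, 0.1323]
tcp_rot: [-0.688, -0.163, 0.159, 0.689]
force: [0.6, 0.3, 0.8]
opening: 0.0622
```

```bash
python3 - <<'E'
from h import *
plan([.4927,.3103,.13],24.1)
E
```

```text
t 7.95 pos [0.4327 0.1655 0.1323] zaxis yaw 116.29 y [ 0.006  0.002 -1.   ] F [0.6 0.3 0.8] open 0.0622 q [ 0.27  0.12  2.09 -0.    0.93 -1.76]
turn units (tool) [  0.07 -17.56   0.05]
shift units after turn [ 3.59  0.08 -3.8 ]   before [3.93 0.1  3.44]
```

>>> drive_tool([
  [1,[0,0,0],[0,0.97,0]],
  [1,[0,0,0],[0,0.97,0]],
  [1,[0,0,0],[0,0.97,0]],
  [1,[0,0,0],[0,0.97,0]],
  [1,[0,0,0],[0,0.97,0]],
  [1,[0,0,0],[0,0.97,0]],
  [1,[0,0,0],[0,0.97,0]],
  [1,[0,0,0],[0,0.97,0]],
  [1,[0,0,0],[0,0.97,0]],
  [1,[0,0,0],[0,0.97,0]],
])

```text
clock: 8.95
tool_pos: [0.4292, 0.1645, 0.128]
tcp_rot: [0.694, -0.138, 0.137, -0.693]
force: [-0.0, -0.1, -1.1]
opening: 0.0855
```

>>> drive_tool([
  [1,[0,0,0],[0,0.97,0]],
  [1,[0,0,0],[0,0.97,0]],
  [1,[0,0,0],[0,0.97,0]],
  [1,[0,0,0],[0,0.97,0]],
  [1,[0,0,0],[0,0.97,0]],
  [1,[0,0,0],[0,0.97,0]],
  [1,[0,0,0],[0,0.97,0]],
  [1,[0,0,0],[0,0.97,0]],
  [1,[0,0,0],[0,0.97,0]],
])

```text
clock: 9.85
tool_pos: [0.4292, 0.1645, 0.128]
tcp_rot: [0.594, -0.386, 0.385, -0.592]
force: [0.2, 1.0, 0.6]
opening: 0.0852
```

>>> drive_tool([
  [1,[-0.72,0,0.76],[0,0,0]],
  [1,[-0.72,0,0.76],[0,0,0]],
  [1,[-0.72,0,0.76],[0,0,0]],
  [1,[-0.72,0,0.76],[0,0,0]],
  [1,[-0.72,0,0.76],[0,0,0]],
  [1,[0,0,0],[0,0,0]],
  [1,[0,0,0],[0,0,0]],
])

```text
clock: 10.55
tool_pos: [0.4891, 0.3097, 0.1278]
tcp_rot: [0.595, -0.385, 0.384, -0.593]
force: [-0.1, -0.8, -0.0]
opening: 0.0852
```

```bash
python3 - <<'E'
from h import *
plan([.4927,.3103,.13],24.1)
cap('wrist','w5')
E
```

```text
t 10.55 pos [0.4891 0.3097 0.1278] zaxis yaw 24.21 y [-0.003 -0.002 -1.   ] F [-0.1 -0.8 -0. ] open 0.0852 q [ 0.49  0.34  1.82 -0.    0.98  0.07]
turn units (tool) [0.04 0.02 0.01]
shift units after turn [ 0.03 -0.07  0.12]   before [ 0.03 -0.07  0.12]
```

View pics/w5.png

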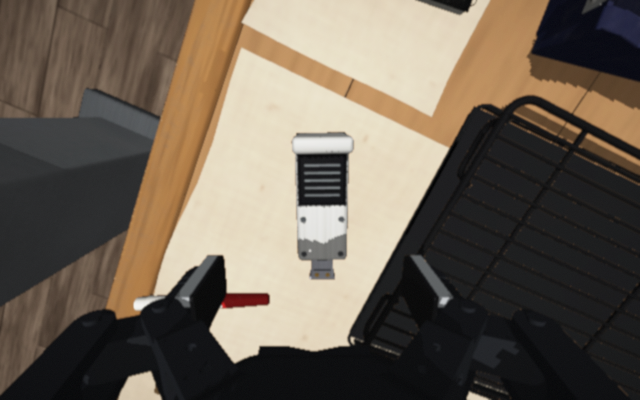

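The wrist view shows the rule nearly upright in the picture. The rest top is at row 140, the plate's front edge at (299..346, 206), the nose edge at (299..346, 258) and the hook at (322, 277).

```bash
python3 - <<'E'
from h import *
np.set_printoptions(precision=4,suppress=True)
c=ld('w5'); im=cv2.imread('pics/w5.png')
cv2.imwrite('pics/w5c.png',cv2.resize(im[120:290,260:390],(600,785),interpolation=cv2.INTER_CUBIC)[:600] if 0 else cv2.resize(im[125:285,255:395],(525,600),interpolation=cv2.INTER_CUBIC))
n=p2w(c,[(299,258),(346.5,258)],.032); p=p2w(c,[(298.5,206),(346,206)],.037); t=p2w(c,[(293,137),(352.5,137)],.059)
for a in(n,p,t): print(a[:,:2], a.mean(0)[:2], np.linalg.norm(a[0]-a[1]))
d=n.mean(0)-p.mean(0); print(np.degrees(np.arctan2(d[1],d[0])),np.linalg.norm(d))
o,M=st(); print('cam rel tool', M.T@(np.array(c['position'])-o['tool_pos']))
E
```

```text
[[0.4972 0.2612]
 [0.5353 0.2784]] [0.5162 0.2698] 0.041742767423915486
[[0.4775 0.3065]
 [0.5129 0.3223]] [0.4952 0.3144] 0.03874057740102772
[[0.4527 0.3573]
 [0.4902 0.3741]] [0.4714 0.3657] 0.0411086020342023
-64.72616433179849 0.04956165333873148
t 10.60 pos [0.4888 0.309  0.1279] zaxis yaw 24.16 y [-0.003 -0.002 -1.   ] F [-0.7 -0.3  0.6] open 0.0851 q [ 0.49  0.34  1.82 -0.    0.98  0.07]
cam rel tool [-0.0732 -0.1422  0.0012]
```

View pics/w5c.png

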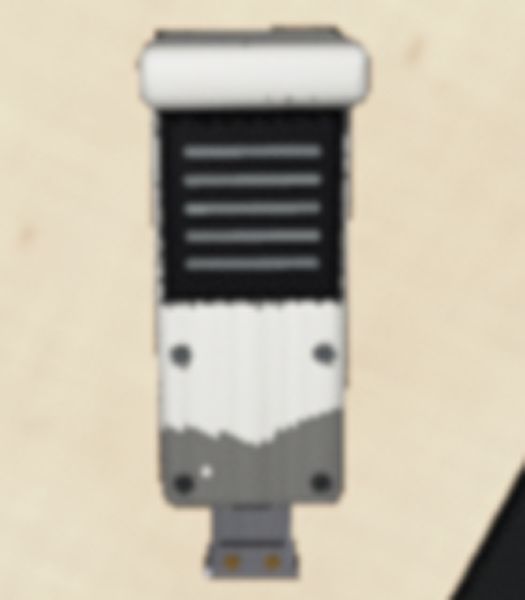

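>>> drive_tool([
  [1,[-0.07,0,0.11],[0,0,0]],
  [1,[0,0.7,0.11],[0,0,0]],
  [1,[0,0.9,0],[0,0,0]],
  [1,[0,0.9,0],[0,0,0]],
  [1,[0,0.7,0],[0,0,0]],
  [1,[0,0.5,0],[0,0,0]],
  [1,[0,0.2,0],[0,0,0]],
  [1,[0,0,0],[0,0,0]],
  [1,[0,0,0],[0,0,0]],
])

```text
clock: 11.5
tool_pos: [0.4963, 0.3149, 0.0135]
tcp_rot: [-0.593, 0.384, -0.385, 0.594]
force: [-0.2, 1.0, 0.7]
opening: 0.0853
```

```bash
python3 - <<'E'
from h import *
plan([.494,.3135,.010],24.1)
cap('wrist','w6')
E
```

```text
t 11.50 pos [0.4963 0.3149 0.0135] zaxis yaw 24.12 y [ 0.002  0.001 -1.   ] F [-0.2  1.   0.7] open 0.0853 q [ 0.49  0.53  1.84 -0.    0.78  0.07]
turn units (tool) [-0.02  0.   -0.  ]
shift units after turn [ 0.01  0.12 -0.09]   before [ 0.01  0.12 -0.09]
```

View pics/w6.png

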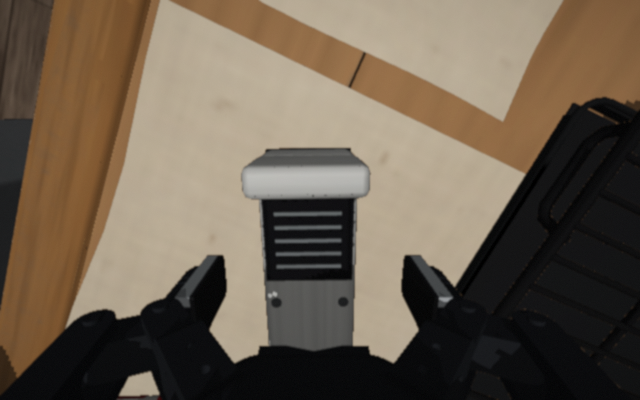

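>>> drive_tool([
  [1,[0,0.12,-0.07],[0,0,0]],
  [0.4,[0,0,0],[0,0,0]],
  [0.2,[0,0,0],[0,0,0]],
  [0,[0,0,0],[0,0,0]],
  [0,[0,0,0],[0,0,0]],
  [0,[0,0,0],[0,0,0]],
  [0,[0,0,0],[0,0,0]],
])

```text
clock: 12.25
tool_pos: [0.4941, 0.3141, 0.0096]
tcp_rot: [-0.593, 0.384, -0.385, 0.594]
force: [0.5, 1.0, 3.9]
opening: 0.0426
```

>>> drive_tool([
  [0,[0,-0.2,0],[0,0,0]],
  [0,[0,-0.5,0],[0,0,0]],
  [0,[0,-0.8,0],[0,0,0]],
  [0,[0,-0.8,0],[0,0,0]],
  [0,[0,-0.7,0],[0,0,0]],
  [0,[0,0,0],[0,0,0]],
  [0,[0,0,0],[0,0,0]],
  [0,[0,0,0],[0,0,0]],
])

```text
clock: 13.05
tool_pos: [0.4918, 0.3128, 0.0972]
tcp_rot: [0.595, -0.385, 0.384, -0.592]
force: [-0.3, -0.6, -5.2]
opening: 0.0431
```

```bash
python3 - <<'E'
from h import *
plan([.494,.3135,.09],24.1)
cap('wrist','w7');cap('scene','s7')
im=cv2.imread('pics/s7.png');cv2.imwrite('pics/s7c.png',cv2.resize(im[90:240,130:330],(800,600),interpolation=cv2.INTER_CUBIC))
E
```

```text
t 13.05 pos [0.4918 0.3128 0.0972] zaxis yaw 24.13 y [-0.003 -0.002 -1.   ] F [-0.3 -0.6 -5.2] open 0.0431 q [ 0.49  0.39  1.82 -0.    0.93  0.07]
turn units (tool) [0.04 0.01 0.  ]
shift units after turn [0.01 0.24 0.08]   before [0.01 0.24 0.08]
```

View pics/w7.png

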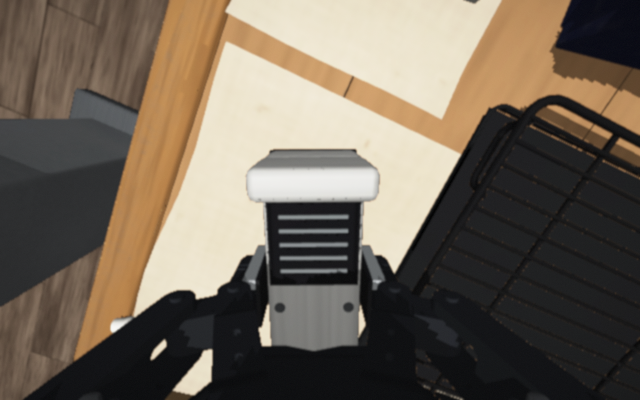

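View pics/s7c.png

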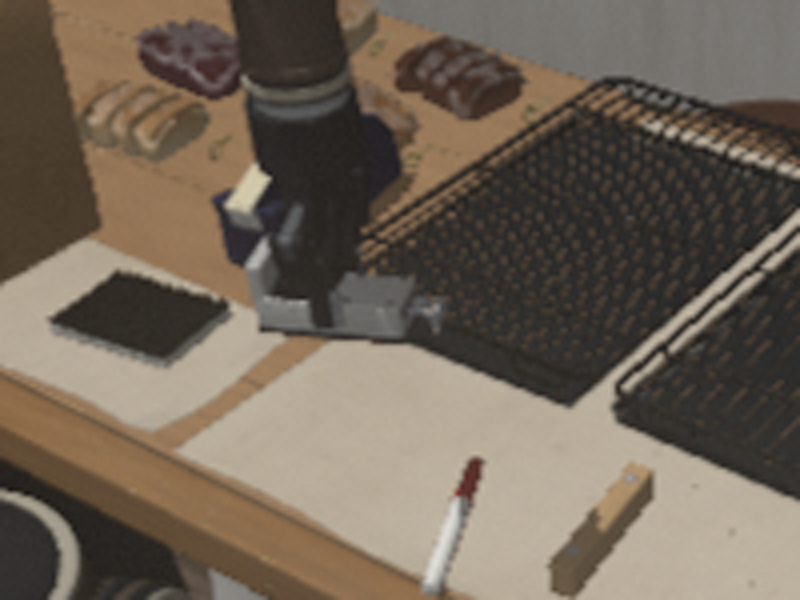

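```bash
python3 - <<'E'
from h import *
np.set_printoptions(precision=4,suppress=True)
c=ld('w7');o,M=st(0)
for z,px in((.037+.0876,[(270,284),(359.5,284)]),):
    p=p2w(c,px,z); print('plate front in tool',(p-o['tool_pos'])@M)
plan([.5021,-.1346,.0975],7)
E
```

```text
plate front in tool [[-0.0022 -0.0275 -0.0185]
 [-0.0022 -0.0277  0.0205]]
t 13.15 pos [0.4919 0.3129 0.097 ] zaxis yaw 24.13 y [-0.003 -0.002 -1.   ] F [-0.5 -0.8 -6.9] open 0.0431 q [ 0.49  0.39  1.82 -0.    0.93  0.07]
turn units (tool) [0.04 3.43 0.01]
shift units after turn [14.85 -0.02 -1.48]   before [13.75  0.01 -5.79]
```

>>> drive_tool([
  [0,[0,0,0],[0,0.85,0]],
  [0,[0,0,0],[0,0.86,0]],
  [0,[0,0,0],[0,0.86,0]],
  [0,[0,0,0],[0,0.85,0]],
  [0,[0,0,0],[0,0,0]],
])

```text
clock: 13.65
tool_pos: [0.4927, 0.3133, 0.0976]
tcp_rot: [0.531, -0.469, 0.468, -0.529]
force: [-0.1, 0.1, -5.6]
opening: 0.0427
```

```bash
python3 - <<'E'
from h import *
plan([.5021,-.1346,.0975],7)
E
```

```text
t 13.65 pos [0.4927 0.3133 0.0976] zaxis yaw 7.03 y [-0.002 -0.001 -1.   ] F [-0.1  0.1 -5.6] open 0.0427 q [0.49 0.39 1.82 0.   0.93 0.37]
turn units (tool) [0.03 0.01 0.01]
shift units after turn [14.86  0.   -1.51]   before [14.86  0.02 -1.52]
```

>>> drive_tool([
  [0,[0.5,0,-0.05],[0,0,0]],
  [0,[0.9,0,-0.1],[0,0,0]],
  [0,[0.9,0,-0.1],[0,0,0]],
  [0,[0.9,0,-0.1],[0,0,0]],
  [0,[0.9,0,-0.1],[0,0,0]],
  [0,[0.9,0,-0.1],[0,0,0]],
  [0,[0.9,0,-0.1],[0,0,0]],
  [0,[0.9,0,-0.1],[0,0,0]],
  [0,[0.9,0,-0.1],[0,0,0]],
  [0,[0.9,0,-0.1],[0,0,0]],
])

```text
clock: 14.65
tool_pos: [0.496, 0.0523, 0.0987]
tcp_rot: [0.53, -0.468, 0.468, -0.53]
force: [0.2, 0.0, -5.3]
opening: 0.043
```

>>> drive_tool([
  [0,[0.9,0,-0.1],[0,0,0]],
  [0,[0.9,0,-0.1],[0,0,0]],
  [0,[0.9,0,-0.1],[0,0,0]],
  [0,[0.9,0,-0.1],[0,0,0]],
  [0,[0.9,0,-0.1],[0,0,0]],
  [0,[0.9,0,-0.06],[0,0,0]],
  [0,[0.76,0,0],[0,0,0]],
  [0,[0.2,0,0],[0,0,0]],
  [0,[0,0,0],[0,0,0]],
  [0,[0,0,0],[0,0,0]],
])

```text
clock: 15.65
tool_pos: [0.5026, -0.1367, 0.0986]
tcp_rot: [0.53, -0.469, 0.468, -0.53]
force: [0.9, 0.2, -6.0]
opening: 0.0427
```

```bash
python3 - <<'E'
from h import *
plan([.5021,-.1346,.0975],7)
for n in('top','scene','wrist'): cap(n,n+'8')
im=cv2.imread('pics/top8.png');cv2.imwrite('pics/t8c.png',cv2.resize(im[175:265,290:470],(800,400),interpolation=cv2.INTER_CUBIC))
im=cv2.imread('pics/scene8.png');cv2.imwrite('pics/s8c.png',cv2.resize(im[180:300,260:460],(800,480),interpolation=cv2.INTER_CUBIC))
E
```

```text
t 15.65 pos [ 0.5026 -0.1367  0.0986] zaxis yaw 7.03 y [-0.001  0.001 -1.   ] F [ 0.9  0.2 -6. ] open 0.0427 q [-0.35  0.28  1.97  0.    0.89 -0.47]
turn units (tool) [ 0.01  0.01 -0.01]
shift units after turn [-0.07  0.04 -0.01]   before [-0.07  0.04 -0.01]
```

View pics/t8c.png

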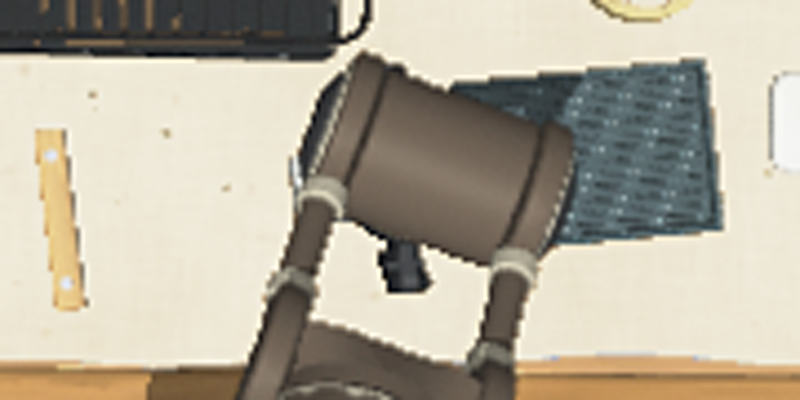

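View pics/s8c.png

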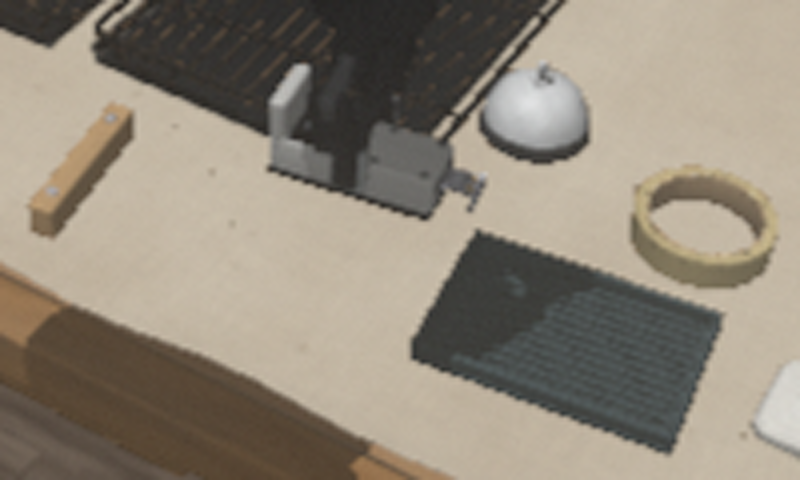

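View pics/wrist8.png

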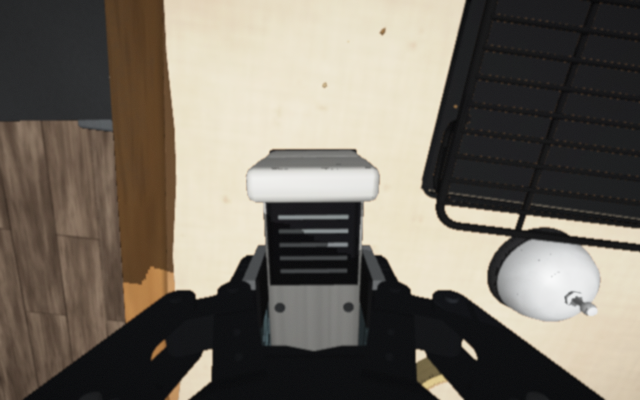

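The arm hides the top view. In the scene crop the hook's lower end is at about (473,208), with the tray's near rim running from (480,232) to (413,345).

```bash
python3 - <<'E'
from h import *
np.set_printoptions(precision=4,suppress=True)
im=cv2.imread('pics/scene8.png');cv2.imwrite('pics/s8d.png',cv2.resize(im[205:275,355:445],(800,622)[:2],interpolation=cv2.INTER_CUBIC)[:600])
c=ld('scene8')
S=lambda x,y:(260+(x+.5)/4-.5,180+(y+.5)/4-.5)
k=p2w(c,[S(480,232),S(413,345),S(672,440),S(722,315)],.017);print(k[:,:2])
for a,b in((0,1),(1,2),(2,3),(3,0)):
    e=(k[b]-k[a])[:2];print(np.linalg.norm(e),np.degrees(np.arctan2(e[1],e[0])))
o,M=st(0)
hk=o['tool_pos']+M@np.array([-.002+.075,0,0]);hk[2]=.097
print('hook pred',hk,w2p(c,hk),'crop',(w2p(c,hk)-[260,180]+.5)*4-.5)
print('hook by scene at z',p2w(c,[S(472,208)],.097))
E
```

```text
[[ 0.5701 -0.194 ]
 [ 0.4568 -0.204 ]
 [ 0.4736 -0.3682]
 [ 0.5857 -0.3573]]
0.11376610790049255 -174.93492256758358
0.16503084272712912 -84.15680946793935
0.1125961105674298 5.536904541782262
0.16409188429772256 95.43776187471663
hook pred [ 0.512  -0.2086  0.097 ] [[377.3504 230.396 ]] crop [[470.9016 203.084 ]]
hook by scene at z [[ 0.5084 -0.2112  0.097 ]]
```

View pics/s8d.png

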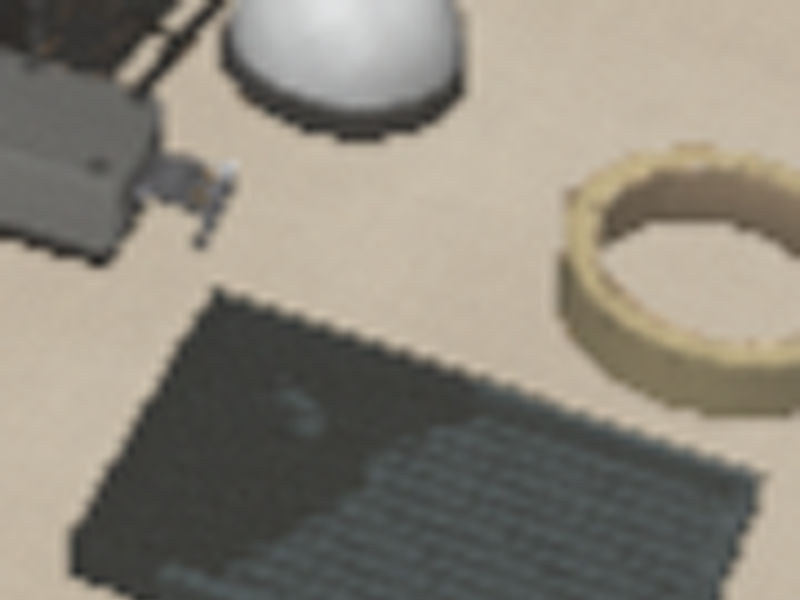

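>>> drive_tool([
  [0,[0,0.4,0],[0,0,0]],
  [0,[0,0.6,0],[0,0,0]],
  [0,[0,0.6,0],[0,0,0]],
  [0,[0,0.5,0],[0,0,0]],
  [0,[0,0.3,0],[0,0,0]],
  [0,[0,0,0],[0,0,0]],
])

```text
clock: 16.4
tool_pos: [0.5019, -0.1364, 0.0251]
tcp_rot: [0.53, -0.47, 0.467, -0.529]
force: [-0.5, 0.1, -6.4]
opening: 0.0429
```

```bash
python3 - <<'E'
from h import *
plan([.5021,-.1366,.0096],7)
cap('scene','scene9')
im=cv2.imread('pics/scene9.png');cv2.imwrite('pics/s9d.png',cv2.resize(im[205:275,355:445],(771,600),interpolation=cv2.INTER_CUBIC))
E
```

```text
t 16.40 pos [ 0.5019 -0.1364  0.0251] zaxis yaw 7.05 y [-0.004  0.001 -1.   ] F [-0.5  0.1 -6.4] open 0.0429 q [-0.35  0.41  1.99 -0.    0.74 -0.47]
turn units (tool) [ 0.04  0.01 -0.02]
shift units after turn [0.01 0.52 0.  ]   before [0.01 0.52 0.01]
```

View pics/s9d.png

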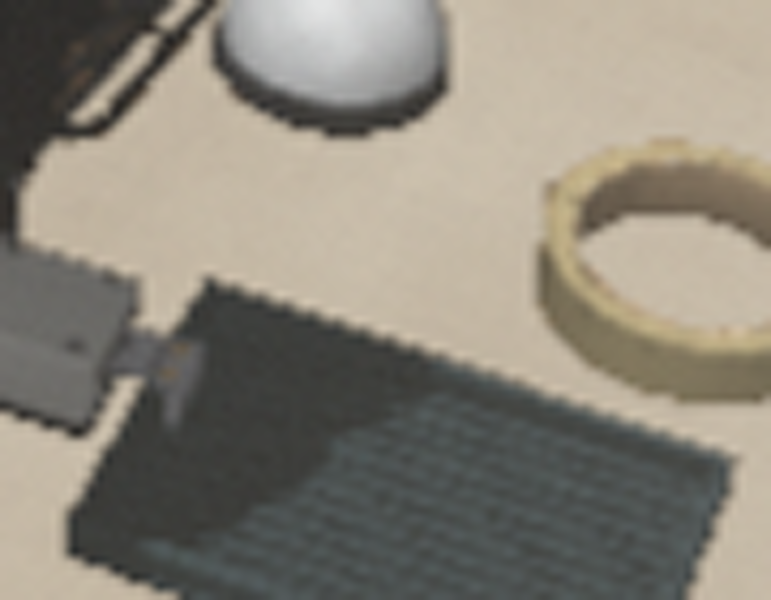

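>>> drive_tool([
  [0,[0,0.2,0],[0,0,0]],
  [0,[0,0.2,0],[0,0,0]],
  [0,[0,0.1,0],[0,0,0]],
  [0,[0,0,0],[0,0,0]],
  [0,[0,0,0],[0,0,0]],
])

```text
clock: 16.95
tool_pos: [0.5035, -0.1373, 0.012]
tcp_rot: [-0.53, 0.468, -0.468, 0.53]
force: [-0.2, -0.2, -6.2]
opening: 0.043
```

```bash
python3 - <<'E'
from h import *
plan([.5021,-.1366,.0096],7)
cap('scene','scene10')
im=cv2.imread('pics/scene10.png');cv2.imwrite('pics/s10d.png',cv2.resize(im[205:275,355:445],(771,600),interpolation=cv2.INTER_CUBIC))
E
```

```text
t 16.95 pos [ 0.5035 -0.1373  0.012 ] zaxis yaw 7.03 y [ 0. -0. -1.] F [-0.2 -0.2 -6.2] open 0.0430 q [-0.35  0.44  1.99 -0.    0.71 -0.47]
turn units (tool) [-0.    0.01  0.  ]
shift units after turn [-0.03  0.08 -0.04]   before [-0.03  0.08 -0.04]
```

View pics/s10d.png

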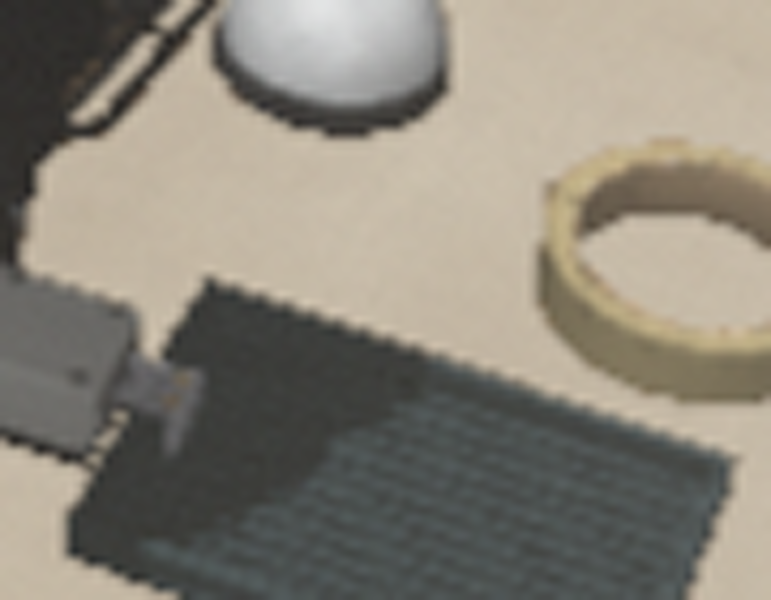

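>>> drive_tool([
  [0,[0,0.08,0],[0,0,0]],
  [0,[0,0,0],[0,0,0]],
  [0.6,[0,0,0],[0,0,0]],
  [0.75,[0,0,0],[0,0,0]],
  [0.75,[0,0,0],[0,0,0]],
  [0.75,[0,0,0],[0,0,0]],
  [0.75,[0,-0.4,0],[0,0,0]],
  [0.75,[0,-0.9,0],[0,0,0]],
  [0.75,[0,-0.9,0],[0,0,0]],
  [0.75,[0,-0.9,0],[0,0,0]],
])

```text
clock: 18.0
tool_pos: [0.5035, -0.1372, 0.1043]
tcp_rot: [-0.53, 0.468, -0.469, 0.53]
force: [0.5, 0.0, -0.1]
opening: 0.0641
```

>>> drive_tool([
  [0.4,[-0.4,0,0],[0,0,0]],
  [0,[-0.4,0,0],[0,0,0]],
  [0,[0,0,0],[0,0,0]],
  [0,[0,0,0],[0,0,0]],
  [0,[0,0,0],[0,0,0]],
  [0,[0,0,0],[0,0,0]],
  [0,[0,0,0],[0,0,0]],
])

```text
clock: 18.7
tool_pos: [0.5003, -0.1136, 0.1021]
tcp_rot: [0.53, -0.469, 0.468, -0.529]
force: [0.1, -0.5, 0.8]
opening: 0.0001
```

```bash
python3 - <<'E'
from h import *
st()
cap('wrist','w11');cap('scene','scene11')
im=cv2.imread('pics/scene11.png');cv2.imwrite('pics/s11d.png',cv2.resize(im[180:290,300:445],(790,600),interpolation=cv2.INTER_CUBIC))
E
```

```text
t 18.70 pos [ 0.5003 -0.1136  0.1021] zaxis yaw 7.01 y [-0.001  0.    -1.   ] F [ 0.1 -0.5  0.8] open 0.0001 q [-0.31  0.26  1.99 -0.    0.89 -0.43]
```

View pics/w11.png

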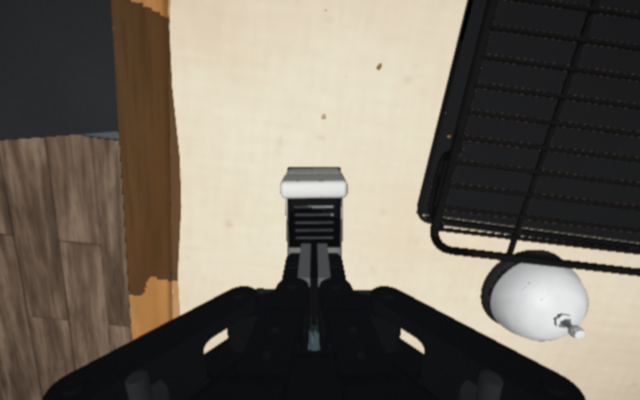

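View pics/s11d.png

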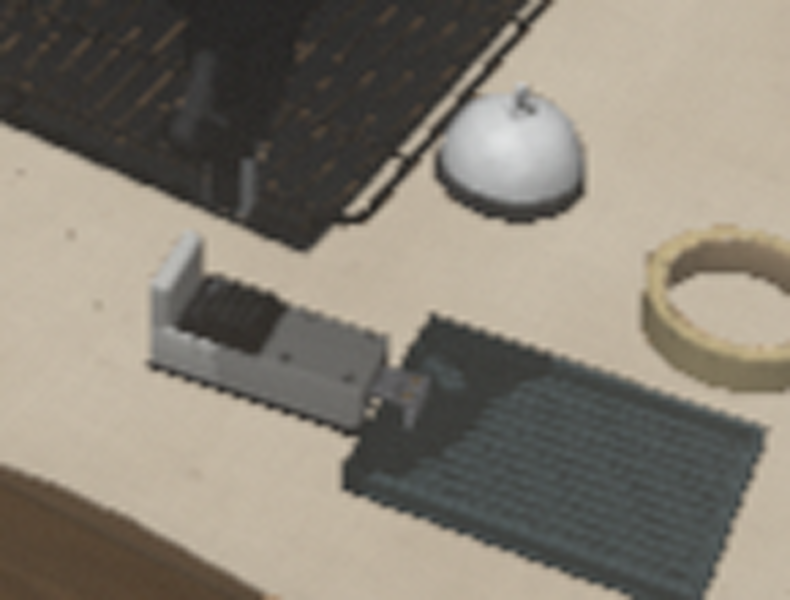

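>>> drive_tool([
  [0,[0,0.5,0],[0,0,0]],
  [0,[0,0.6,0],[0,0,0]],
  [0,[0,0.4,0],[0,0,0]],
  [0,[0,0.2,0],[0,0,0]],
  [0,[0,0,0],[0,0,0]],
  [0,[0,0,0],[0,0,0]],
])

```text
clock: 19.4
tool_pos: [0.5009, -0.1136, 0.0519]
tcp_rot: [-0.53, 0.468, -0.469, 0.53]
force: [0.2, -0.7, -0.0]
opening: -0.0001
```

```bash
python3 - <<'E'
from h import *
st()
cap('wrist','w12');cap('scene','scene12')
im=cv2.imread('pics/scene12.png');cv2.imwrite('pics/s12d.png',cv2.resize(im[200:270,310:400],(771,600),interpolation=cv2.INTER_CUBIC))
im=cv2.imread('pics/w12.png');cv2.imwrite('pics/w12d.png',cv2.resize(im[140:290,220:410],(760,600),interpolation=cv2.INTER_CUBIC))
E
```

```text
t 19.40 pos [ 0.5009 -0.1136  0.0519] zaxis yaw 7.03 y [ 0.001 -0.    -1.   ] F [ 0.2 -0.7 -0. ] open -0.0001 q [-0.31  0.35  2.01 -0.    0.79 -0.43]
```

View pics/s12d.png

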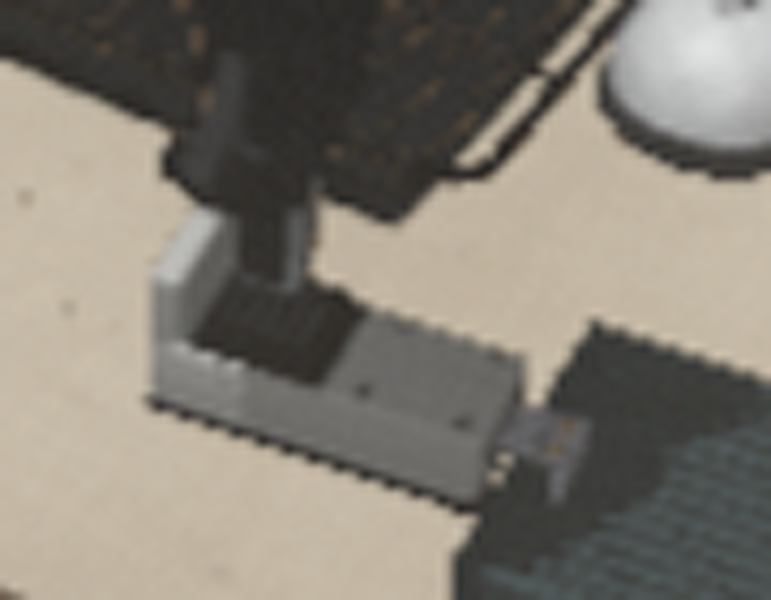

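View pics/w12d.png

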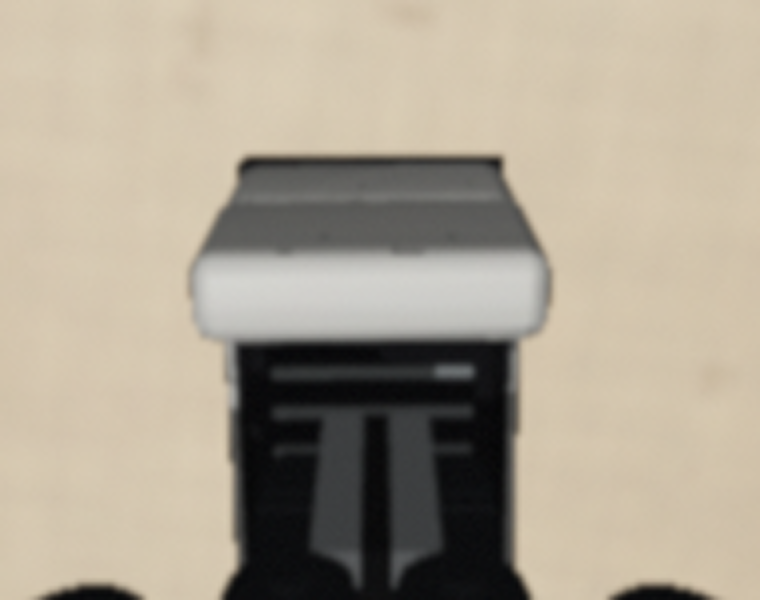

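>>> drive_tool([
  [0,[-0.1,0,0],[0,0,0]],
  [0,[-0.1,0,0],[0,0,0]],
  [0,[-0.1,0,0],[0,0,0]],
  [0,[-0.15,0,0],[0,0,0]],
  [0,[-0.2,0,0],[0,0,0]],
  [0,[-0.2,0,0],[0,0,0]],
  [0,[-0.2,0,0],[0,0,0]],
  [0,[-0.2,0,0],[0,0,0]],
  [0,[-0.2,0,0],[0,0,0]],
  [0,[-0.1,0,0],[0,0,0]],
])

```text
clock: 20.5
tool_pos: [0.4951, -0.0669, 0.0518]
tcp_rot: [-0.53, 0.468, -0.469, 0.53]
force: [1.1, -5.1, 1.0]
opening: -0.0002
```

```bash
python3 - <<'E'
from h import *
st()
cap('wrist','w13');cap('scene','scene13')
im=cv2.imread('pics/scene13.png');cv2.imwrite('pics/s13d.png',cv2.resize(im[190:270,290:400],(800,582),interpolation=cv2.INTER_CUBIC))
im=cv2.imread('pics/w13.png');cv2.imwrite('pics/w13d.png',cv2.resize(im[140:290,220:410],(760,600),interpolation=cv2.INTER_CUBIC))
E
```

```text
t 20.50 pos [ 0.4951 -0.0669  0.0518] zaxis yaw 7.07 y [ 0.001 -0.    -1.   ] F [ 1.1 -5.1  1. ] open -0.0002 q [-0.22  0.33  2.04 -0.    0.77 -0.34]
```

View pics/s13d.png

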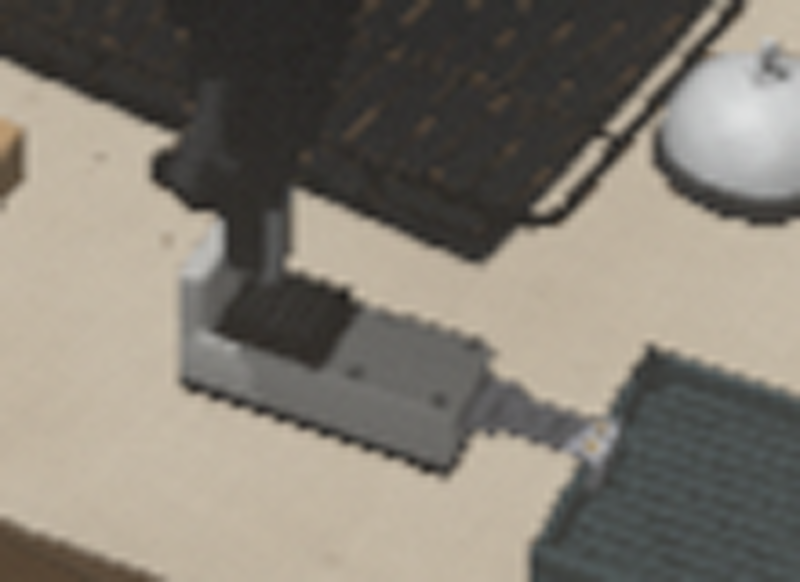

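View pics/w13d.png

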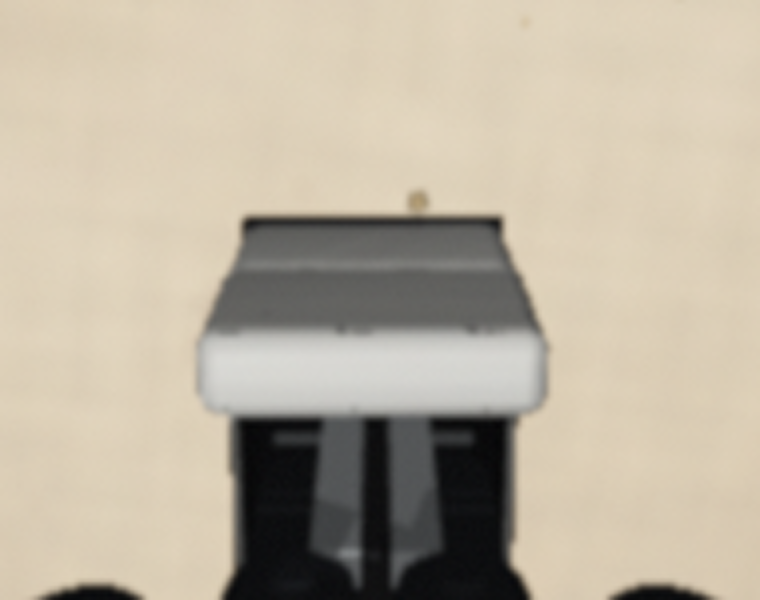

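>>> drive_tool([
  [0,[-0.2,0,0],[0,0,0]],
  [0,[-0.3,0,0],[0,0,0]],
  [0,[-0.3,0,0],[0,0,0]],
  [0,[-0.3,0,0],[0,0,0]],
  [0,[-0.3,0,0],[0,0,0]],
  [0,[-0.3,0,0],[0,0,0]],
  [0,[-0.3,0,0],[0,0,0]],
  [0,[-0.3,0,0],[0,0,0]],
  [0,[-0.3,0,0],[0,0,0]],
  [0,[-0.2,0,0],[0,0,0]],
])

```text
clock: 21.6
tool_pos: [0.4845, 0.0161, 0.0518]
tcp_rot: [0.53, -0.468, 0.468, -0.53]
force: [0.9, -6.2, 2.0]
opening: -0.0
```

```bash
python3 - <<'E'
from h import *
st()
cap('wrist','w14');cap('scene','scene14')
im=cv2.imread('pics/scene14.png');cv2.imwrite('pics/s14d.png',cv2.resize(im[170:280,250:400],(800,587),interpolation=cv2.INTER_CUBIC))
E
```

```text
t 21.60 pos [0.4845 0.0161 0.0518] zaxis yaw 7.06 y [-0.    -0.001 -1.   ] F [ 0.9 -6.2  2. ] open -0.0000 q [-0.06  0.3   2.07 -0.    0.77 -0.18]
```

View pics/s14d.png

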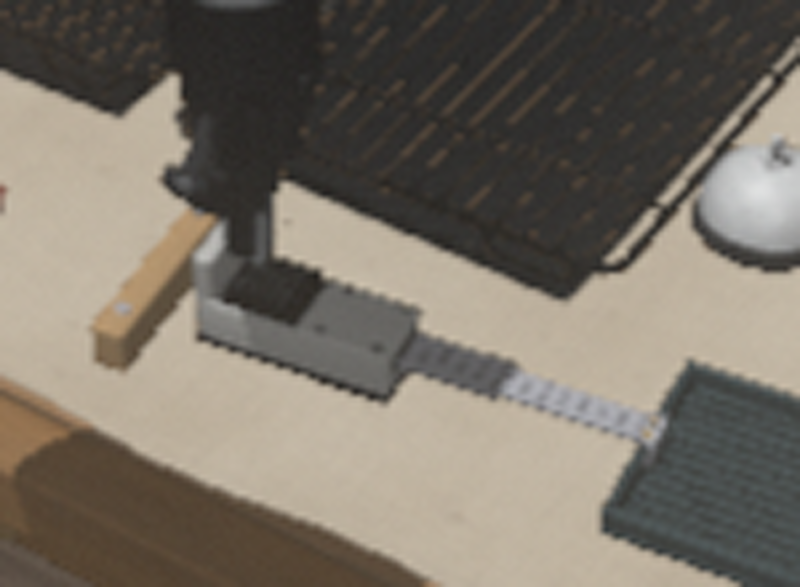

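View pics/w14.png

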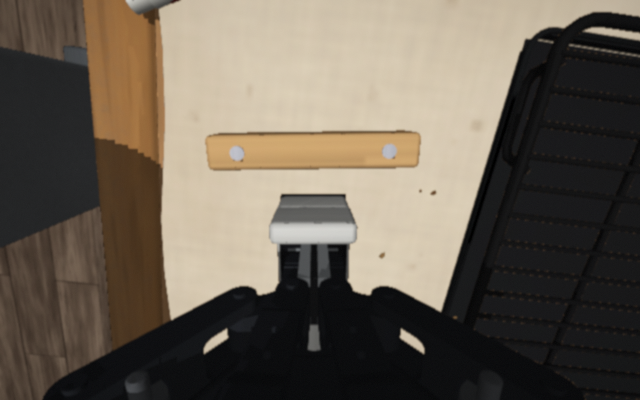

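>>> drive_tool([
  [0,[-0.15,0,0],[0,0,0]],
  [0,[-0.15,0,0],[0,0,0]],
  [0,[-0.1,0,0],[0,0,0]],
  [0,[0,0,0],[0,0,0]],
])

```text
clock: 22.1
tool_pos: [0.4829, 0.0279, 0.0516]
tcp_rot: [0.53, -0.468, 0.468, -0.53]
force: [-0.1, -3.6, 2.5]
opening: 0.0
```

>>> drive_tool([
  [0,[-0.05,0,0],[0,0,0]],
  [0,[0,0,0],[0,0,0]],
])

```text
clock: 22.3
tool_pos: [0.4828, 0.0291, 0.0516]
tcp_rot: [0.53, -0.468, 0.468, -0.53]
force: [0.4, -5.3, 1.1]
opening: -0.0002
```

>>> drive_tool([
  [0,[-0.05,0,0],[0,0,0]],
  [0,[0,0,0],[0,0,0]],
])

```text
clock: 22.5
tool_pos: [0.4827, 0.0305, 0.0516]
tcp_rot: [0.53, -0.468, 0.468, -0.53]
force: [0.6, -5.1, 1.6]
opening: 0.0001
```

```bash
python3 - <<'E'
from h import *
st()
cap('wrist','w15')
E
```

```text
t 22.50 pos [0.4827 0.0305 0.0516] zaxis yaw 7.03 y [-0.    -0.001 -1.   ] F [ 0.6 -5.1  1.6] open 0.0001 q [-0.03  0.3   2.07 -0.    0.76 -0.15]
```

View pics/w15.png

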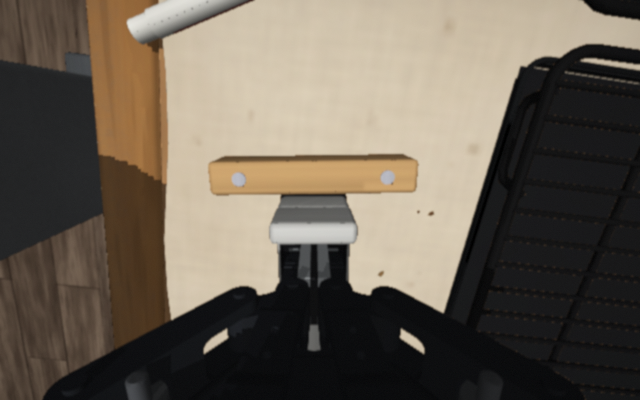

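>>> drive_tool([
  [0,[-0.05,0,0],[0,0,0]],
  [0,[0,0,0],[0,0,0]],
])

```text
clock: 22.75
tool_pos: [0.4825, 0.032, 0.0516]
tcp_rot: [0.53, -0.468, 0.468, -0.53]
force: [0.8, -5.6, 3.7]
opening: 0.0001
```

>>> drive_tool([
  [0,[-0.05,0,0],[0,0,0]],
  [0,[0,0,0],[0,0,0]],
])

```text
clock: 22.95
tool_pos: [0.4823, 0.0335, 0.0516]
tcp_rot: [0.53, -0.468, 0.468, -0.529]
force: [0.6, -4.8, 2.6]
opening: -0.0002
```

>>> drive_tool([
  [0,[-0.03,0,0],[0,0,0]],
  [0,[0,0,0],[0,0,0]],
])

```text
clock: 23.15
tool_pos: [0.4822, 0.0343, 0.0516]
tcp_rot: [0.53, -0.468, 0.468, -0.529]
force: [0.3, -5.2, 1.7]
opening: 0.0001
```

>>> drive_tool([
  [0,[-0.03,0,0],[0,0,0]],
  [0,[0,0,0],[0,0,0]],
])

```text
clock: 23.35
tool_pos: [0.4821, 0.0352, 0.0516]
tcp_rot: [0.53, -0.468, 0.469, -0.529]
force: [0.2, -5.2, 2.4]
opening: 0.0003
```

>>> drive_tool([
  [0,[-0.03,0,0],[0,0,0]],
  [0,[0,0,0],[0,0,0]],
])

```text
clock: 23.55
tool_pos: [0.482, 0.0361, 0.0516]
tcp_rot: [0.53, -0.468, 0.468, -0.529]
force: [0.7, -5.6, 1.0]
opening: 0.0001
```

>>> drive_tool([
  [0,[-0.03,0,0],[0,0,0]],
  [0,[0,0,0],[0,0,0]],
])

```text
clock: 23.75
tool_pos: [0.482, 0.0362, 0.0516]
tcp_rot: [0.531, -0.468, 0.469, -0.529]
force: [1.5, -7.7, 2.1]
opening: -0.0003
```

```bash
python3 - <<'E'
from h import *
st()
cap('wrist','w16')
im=cv2.imread('pics/w16.png');cv2.imwrite('pics/w16d.png',cv2.resize(im[130:290,220:410],(712,600),interpolation=cv2.INTER_CUBIC))
E
```

```text
t 23.75 pos [0.482  0.0362 0.0516] zaxis yaw 7.09 y [-0.    -0.002 -1.   ] F [ 1.5 -7.7  2.1] open -0.0003 q [-0.01  0.3   2.07 -0.    0.76 -0.14]
```

View pics/w16d.png

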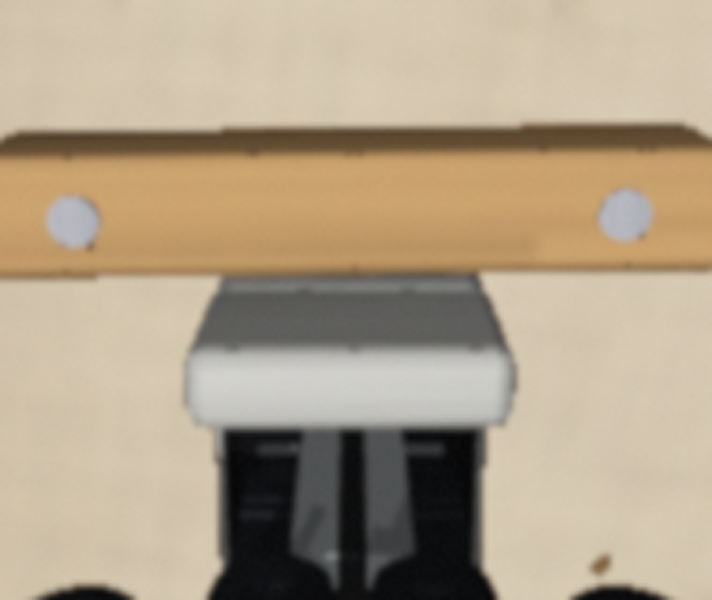

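>>> drive_tool([
  [0,[-0.04,0,0],[0,0,0]],
  [0,[0,0,0],[0,0,0]],
])

```text
clock: 24.0
tool_pos: [0.482, 0.0363, 0.0516]
tcp_rot: [0.531, -0.467, 0.469, -0.529]
force: [0.5, -12.0, 1.6]
opening: 0.0001
```

>>> drive_tool([
  [0,[-0.04,0,0],[0,0,0]],
  [0,[0,0,0],[0,0,0]],
])

```text
clock: 24.2
tool_pos: [0.4821, 0.0366, 0.0517]
tcp_rot: [0.532, -0.466, 0.469, -0.529]
force: [1.9, -15.5, 2.2]
opening: 0.0
```

>>> drive_tool([
  [0,[0,0.1,0],[0,0,0]],
  [0,[0,0.1,0],[0,0,0]],
  [0,[0,0.1,0],[0,0,0]],
  [0,[0,0,0],[0,0,0]],
])

```text
clock: 24.6
tool_pos: [0.4843, 0.0367, 0.0441]
tcp_rot: [0.531, -0.465, 0.47, -0.53]
force: [1.3, -15.1, 7.1]
opening: -0.0002
```

>>> drive_tool([
  [0,[0,0.05,0],[0,0,0]],
  [0,[0,0,0],[0,0,0]],
])

```text
clock: 24.8
tool_pos: [0.4845, 0.0367, 0.0429]
tcp_rot: [0.53, -0.465, 0.47, -0.53]
force: [1.5, -15.3, 9.1]
opening: -0.0001
```

>>> drive_tool([
  [0,[0,0.06,0],[0,0,0]],
  [0,[0,0,0],[0,0,0]],
])

```text
clock: 25.0
tool_pos: [0.4847, 0.0367, 0.0412]
tcp_rot: [0.53, -0.465, 0.47, -0.53]
force: [2.0, -15.0, 9.6]
opening: -0.0004
```

>>> drive_tool([
  [0,[0,0.06,0],[0,0,0]],
  [0,[0,0,0],[0,0,0]],
])

```text
clock: 25.2
tool_pos: [0.4848, 0.0367, 0.0394]
tcp_rot: [-0.53, 0.465, -0.47, 0.53]
force: [1.7, -15.9, 9.6]
opening: 0.0001
```

>>> drive_tool([
  [0,[0,0.06,0],[0,0,0]],
  [0,[0,0,0],[0,0,0]],
])

```text
clock: 25.4
tool_pos: [0.485, 0.0367, 0.038]
tcp_rot: [-0.53, 0.465, -0.471, 0.53]
force: [0.2, -16.5, 11.6]
opening: -0.0001
```

```bash
python3 - <<'E'
from h import *
st()
cap('wrist','w17');cap('scene','scene17')
im=cv2.imread('pics/w17.png');cv2.imwrite('pics/w17d.png',cv2.resize(im[130:290,220:410],(712,600),interpolation=cv2.INTER_CUBIC))
im=cv2.imread('pics/scene17.png');cv2.imwrite('pics/s17d.png',cv2.resize(im[190:260,270:360],(771,600),interpolation=cv2.INTER_CUBIC))
E
```

```text
t 25.40 pos [0.485  0.0367 0.038 ] zaxis yaw 7.15 y [ 0.006 -0.005 -1.   ] F [  0.2 -16.5  11.6] open -0.0001 q [-0.01  0.33  2.08 -0.01  0.73 -0.13]
```

View pics/w17d.png

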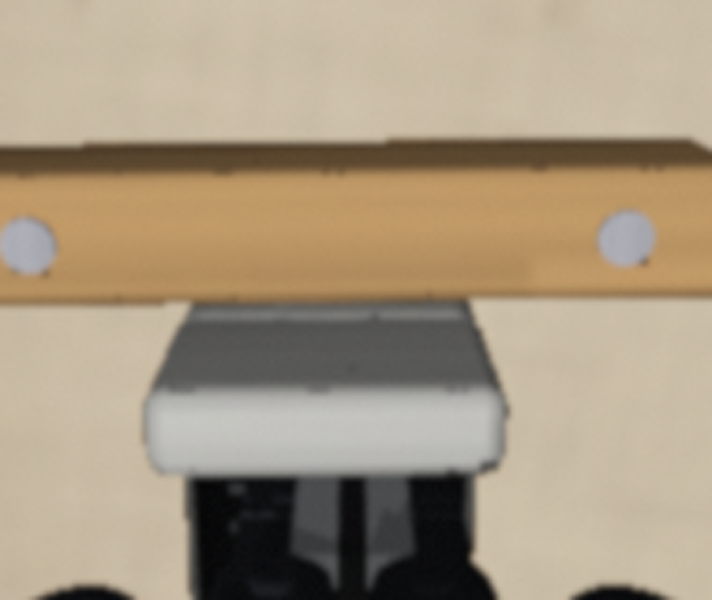

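View pics/s17d.png

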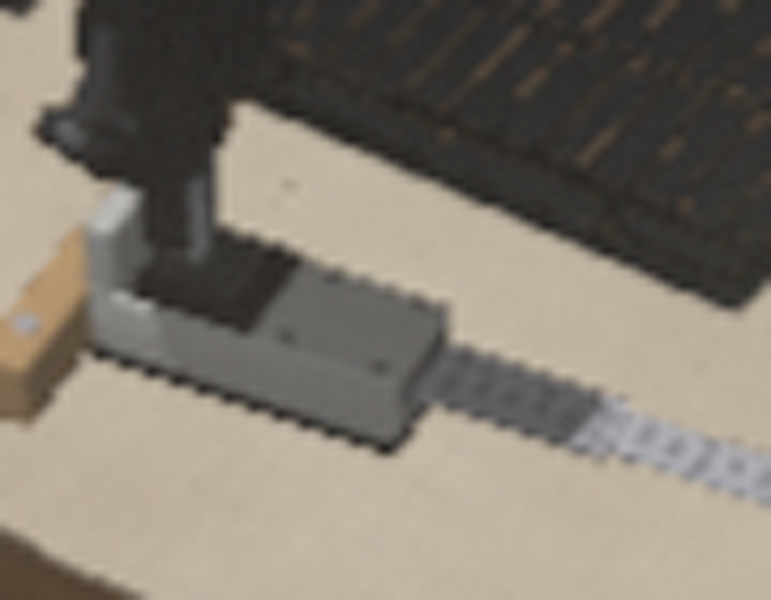

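>>> drive_tool([
  [0,[0,0.06,0],[0,0,0]],
  [0,[0,0,0],[0,0,0]],
])

```text
clock: 25.7
tool_pos: [0.4851, 0.0367, 0.0363]
tcp_rot: [-0.53, 0.465, -0.471, 0.53]
force: [0.9, -15.7, 12.8]
opening: 0.0001
```

>>> drive_tool([
  [0,[0,0.06,0],[0,0,0]],
  [0,[0,0,0],[0,0,0]],
])

```text
clock: 25.9
tool_pos: [0.485, 0.0367, 0.0346]
tcp_rot: [-0.53, 0.465, -0.47, 0.53]
force: [0.3, -15.3, 13.9]
opening: 0.0
```

>>> drive_tool([
  [0,[0,0.06,0],[0,0,0]],
  [0,[0,0,0],[0,0,0]],
])

```text
clock: 26.1
tool_pos: [0.4852, 0.0367, 0.0334]
tcp_rot: [-0.53, 0.465, -0.47, 0.53]
force: [0.1, -15.9, 18.3]
opening: -0.0
```

>>> drive_tool([
  [0,[0,0.04,0],[0,0,0]],
  [0,[0,0,0],[0,0,0]],
  [0,[0,0,0],[0,0,0]],
])

```text
clock: 26.4
tool_pos: [0.4853, 0.0367, 0.0331]
tcp_rot: [0.53, -0.465, 0.47, -0.53]
force: [-3.4, -15.8, 23.9]
opening: -0.0002
```

```bash
python3 - <<'E'
from h import *
st()
cap('scene','scene18')
im=cv2.imread('pics/scene18.png');cv2.imwrite('pics/s18d.png',cv2.resize(im[190:260,270:360],(771,600),interpolation=cv2.INTER_CUBIC))
E
```

```text
t 26.40 pos [0.4853 0.0367 0.0331] zaxis yaw 7.16 y [ 0.005 -0.005 -1.   ] F [ -3.4 -15.8  23.9] open -0.0002 q [-0.01  0.34  2.07 -0.01  0.72 -0.13]
```

View pics/s18d.png

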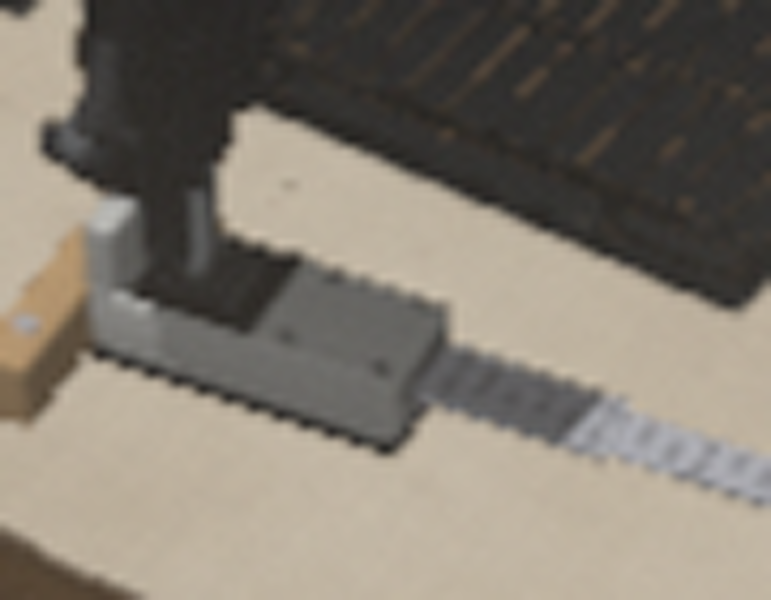

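>>> drive_tool([
  [0,[0.05,-0.03,0],[0,0,0]],
  [0,[0.04,-0.03,0],[0,0,0]],
  [0,[0.02,-0.03,0],[0,0,0]],
  [0,[0,0,0],[0,0,0]],
])

```text
clock: 26.85
tool_pos: [0.4845, 0.0363, 0.0331]
tcp_rot: [-0.529, 0.467, -0.47, 0.531]
force: [1.8, -4.1, 8.4]
opening: -0.0002
```

>>> drive_tool([
  [0,[0.01,-0.03,0],[0,0,0]],
  [0,[0.02,-0.03,0],[0,0,0]],
  [0,[0.03,-0.03,0],[0,0,0]],
  [0,[0,0,0],[0,0,0]],
])

```text
clock: 27.25
tool_pos: [0.4804, 0.0352, 0.0336]
tcp_rot: [0.53, -0.47, 0.467, -0.529]
force: [-1.3, -1.2, -0.1]
opening: 0.0002
```

>>> drive_tool([
  [0,[0.1,-0.05,0],[0,0,0]],
  [0,[0.1,-0.1,0],[0,0,0]],
  [0,[0.1,-0.3,0],[0,0,0]],
  [0,[0,-0.7,0],[0,0,0]],
  [0,[0,-0.9,0],[0,0,0]],
  [0,[0,-0.9,0],[0,0,0]],
  [0,[0,-0.9,0],[0,0,0]],
  [0,[0,0,0],[0,0,0]],
])

```text
clock: 28.05
tool_pos: [0.4869, 0.0258, 0.1548]
tcp_rot: [-0.527, 0.466, -0.471, 0.532]
force: [1.3, -0.3, 0.3]
opening: -0.0001
```

```bash
python3 - <<'E'
from h import *
st()
for n in('scene','wrist','top'): cap(n,n+'19')
im=cv2.imread('pics/scene19.png');cv2.imwrite('pics/s19d.png',cv2.resize(im[180:280,260:400],(800,571),interpolation=cv2.INTER_CUBIC))
E
```

```text
t 28.05 pos [0.4869 0.0258 0.1548] zaxis yaw 7.02 y [ 0.009 -0.    -1.   ] F [ 1.3 -0.3  0.3] open -0.0001 q [-0.04  0.13  2.02  0.    0.98 -0.16]
```

View pics/s19d.png

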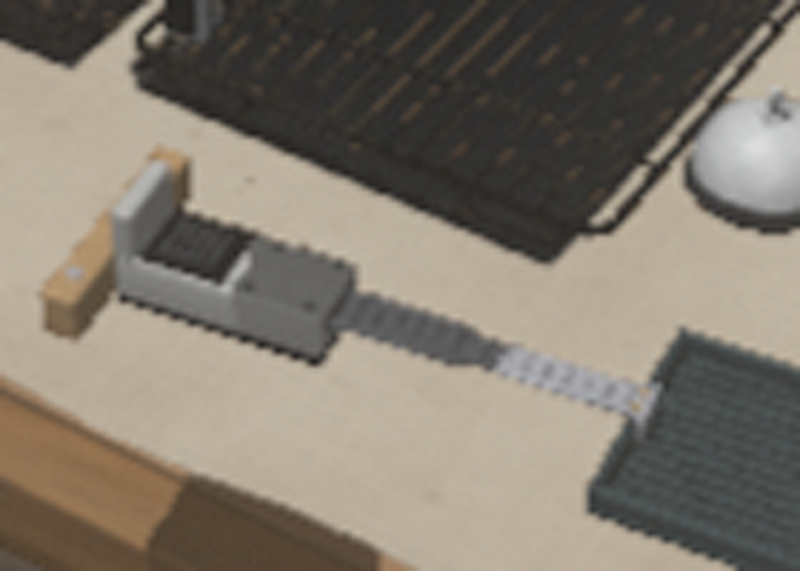

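View pics/wrist19.png

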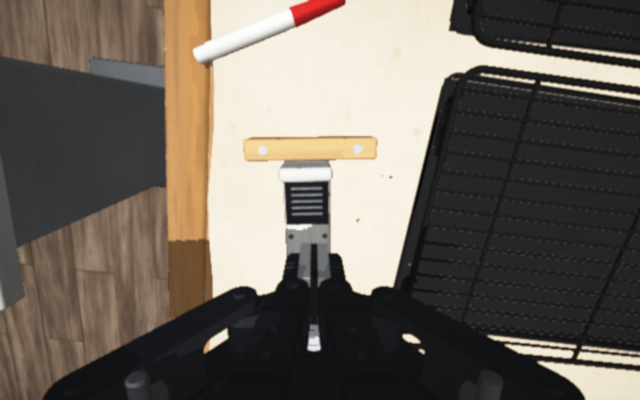

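>>> drive_tool([
  [0,[-0.5,-0.3,0],[0,0,0]],
  [0,[-0.9,0,0],[0,0,0]],
  [0,[-0.9,0,0],[0,0,0]],
  [0,[-0.9,0,0],[0,0,0]],
  [0,[-0.9,0,0],[0,0,0]],
  [0,[-0.9,0,0],[0,0,0]],
  [0,[-0.9,0,0],[0,0,0]],
  [0,[-0.9,0,0],[0,0,0]],
  [0,[-0.5,0,0],[0,0,0]],
  [0,[0,0,0],[0,0,0]],
])

```text
clock: 29.2
tool_pos: [0.4555, 0.2442, 0.1577]
tcp_rot: [0.531, -0.468, 0.467, -0.53]
force: [0.4, -0.3, 0.6]
opening: -0.0003
```

```bash
python3 - <<'E'
from h import *
st()
for n in('scene','top'): cap(n,n+'20')
im=cv2.imread('pics/scene20.png');cv2.imwrite('pics/s20d.png',cv2.resize(im[180:280,250:390],(800,571),interpolation=cv2.INTER_CUBIC))
im=cv2.imread('pics/top20.png');cv2.imwrite('pics/t20d.png',cv2.resize(im[180:260,250:410],(800,400),interpolation=cv2.INTER_CUBIC))
for n,a,b in(('scene','scene19','scene20'),):
    d=cv2.absdiff(cv2.imread('pics/scene0.png'),cv2.imread('pics/scene20.png')).max(2)
    for nm,(x,y) in dict(bell=(394,208),reader=(465,285),roll=(436,236),tray=(400,265)).items(): print(nm,(d[y-14:y+14,x-16:x+16]>40).sum())
E
```

```text
t 29.20 pos [0.4555 0.2442 0.1577] zaxis yaw 7.17 y [-0.002 -0.001 -1.   ] F [ 0.4 -0.3  0.6] open -0.0003 q [0.41 0.19 1.95 0.   1.01 0.28]
bell 0
reader 0
roll 0
tray 0
```

View pics/s20d.png

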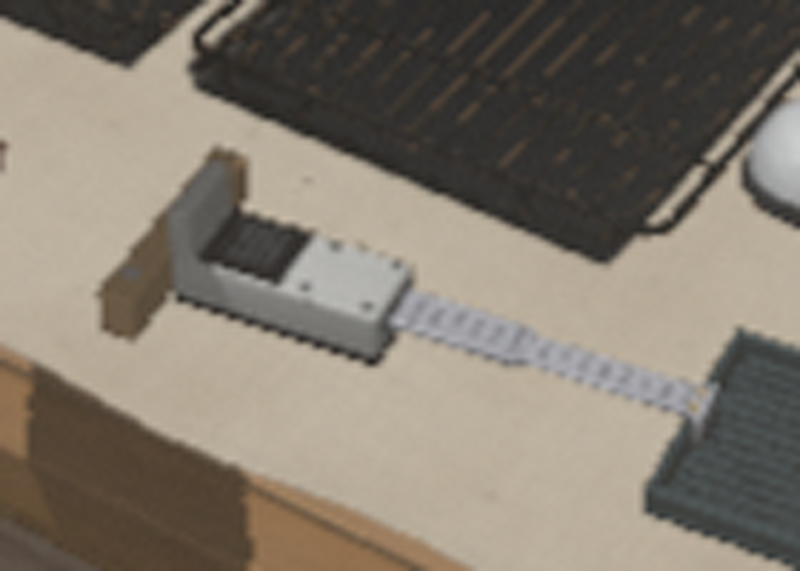

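View pics/t20d.png

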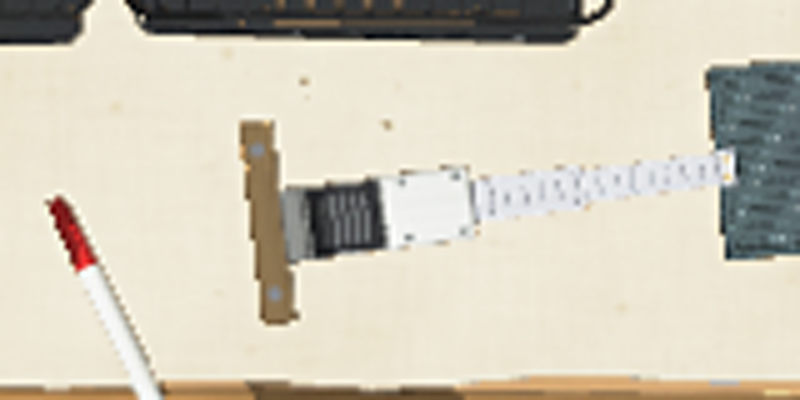

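```bash
python3 - <<'E'
from h import *
np.set_printoptions(precision=4,suppress=True)
im=cv2.imread('pics/wrist19.png');cv2.imwrite('pics/w19d.png',cv2.resize(im[125:215,250:370],(800,600),interpolation=cv2.INTER_CUBIC))
im=cv2.imread('pics/top20.png');cv2.imwrite('pics/t20e.png',cv2.resize(im[210:280,240:320],(800,700),interpolation=cv2.INTER_CUBIC)[:600])
c=ld('top20')
p=lambda x,y,z:p2w(c,[(250+(x+.5)/5-.5,180+(y+.5)/5-.5)],z)[0,:2]
print('rest tail',p(284,190,.059),p(292,262,.059),'stop face',p(274,124,.028),p(296,318,.028))
E
```

```text
rest tail [0.4948 0.0541] [0.4539 0.049 ] stop face [0.5336 0.062 ] [0.4211 0.0478]
```

View pics/w19d.png

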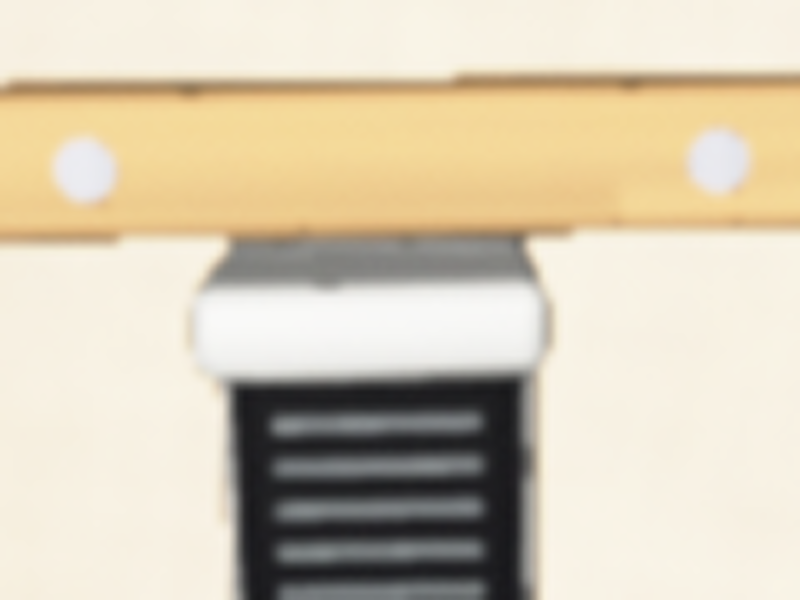

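View pics/t20e.png

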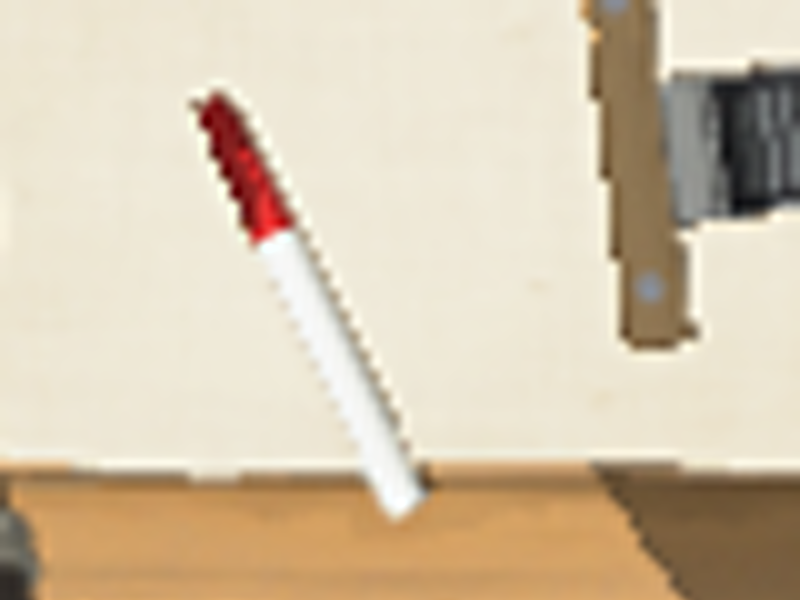

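```bash
python3 - <<'E'
from h import *
ims=[cv2.imread(f'pics/scene{k}.png') for k in (18,19,20)]
cr=[cv2.resize(i[195:240,270:330],(390,292),interpolation=cv2.INTER_CUBIC) for i in ims]
cv2.imwrite('pics/cmp.png',np.vstack([np.hstack(cr[:2]),np.hstack([cr[2],cr[2]*0])]))
E
```

```text
(no output)
```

View pics/cmp.png

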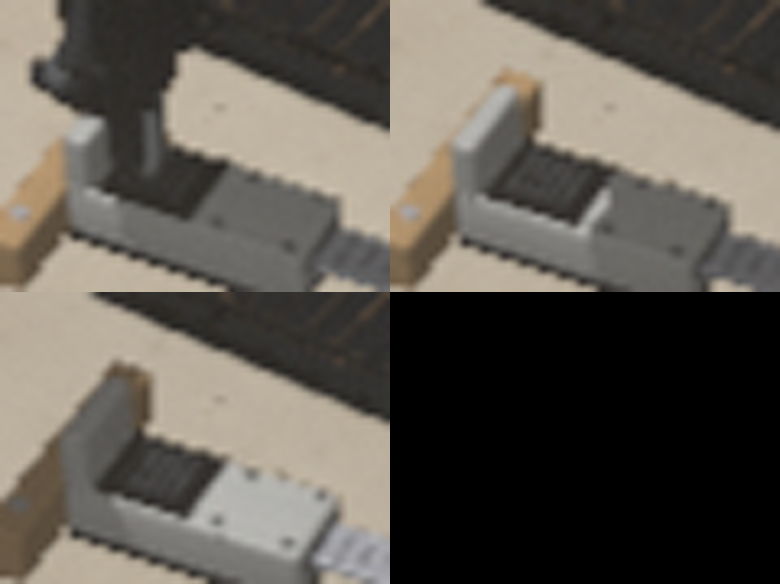

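```bash
python3 - <<'E'
from h import *
g=[cv2.imread(f'pics/scene{k}.png',0).astype(np.float32) for k in (18,19,20)]
def grad(a): return np.hypot(cv2.Sobel(a,5,1,0),cv2.Sobel(a,5,0,1))
# fixed region check (rack) and case nose/side region
for nm,(y0,y1,x0,x1) in dict(caseSide=(215,245,278,330),blade=(225,245,322,352),hook=(240,262,350,380)).items():
    for i,j in((0,1),(1,2),(0,2)):
        w=cv2.createHanningWindow((x1-x0,y1-y0),cv2.CV_32F)
        A,B=[np.minimum(grad(q[y0:y1,x0:x1]),120) for q in(g[i],g[j])]
        print(nm,i,j,np.round(cv2.phaseCorrelate(A,B,w),2))
c=ld('scene20'); b=np.array([.49,-.02,.03]);print('px per mm along rule',(w2p(c,b+[.00122,-.0099,0])-w2p(c,b))/10)
E
```

```text
Traceback (most recent call last):
ValueError: setting an array element with a sequence. The requested array has an inhomogeneous shape after 1 dimensions. The detected shape was (2,) + inhomogeneous part.
```

```bash
python3 - <<'E'
from h import *
g=[cv2.imread(f'pics/scene{k}.png',0).astype(np.float32) for k in (18,19,20)]
def grad(a): return np.hypot(cv2.Sobel(a,5,1,0),cv2.Sobel(a,5,0,1))
for nm,(y0,y1,x0,x1) in dict(caseSide=(215,245,278,330),blade=(225,245,322,352),hook=(240,262,350,380)).items():
    for i,j in((0,1),(1,2),(0,2)):
        w=cv2.createHanningWindow((x1-x0,y1-y0),cv2.CV_32F)
        A,B=[np.minimum(grad(q[y0:y1,x0:x1]),120) for q in(g[i],g[j])]
        s,r=cv2.phaseCorrelate(A,B,w); print(nm,i,j,np.round(s,2),round(r,2))
c=ld('scene20'); b=np.array([.49,-.02,.03]);print('px per mm along rule',(w2p(c,b+[.00122,-.0099,0])-w2p(c,b))/10)
E
```

```text
caseSide 0 1 [0.2  0.92] 1.09
caseSide 1 2 [-0.74 -0.04] 0.78
caseSide 0 2 [-0.54  0.39] 0.85
blade 0 1 [0.19 1.25] 0.61
blade 1 2 [-0.24  1.  ] 0.66
blade 0 2 [1.49 1.48] 0.61
hook 0 1 [0.25 0.6 ] 1.02
hook 1 2 [0.   0.12] 1.01
hook 0 2 [0.27 0.7 ] 1.02
px per mm along rule [[0.33033822 0.10960422]]
```

```bash
python3 - <<'E'
from h import *
g=[cv2.imread(f'pics/scene{k}.png',0).astype(np.float32) for k in (16 if 0 else 18,19,20)]+[cv2.imread('pics/scene17.png',0).astype(np.float32),cv2.imread('pics/scene14.png',0).astype(np.float32)]
def grad(a): return np.hypot(cv2.Sobel(a,5,1,0),cv2.Sobel(a,5,0,1))
for nm,(y0,y1,x0,x1) in dict(bell=(190,225,375,415),roll=(215,260,410,460),tray=(262,295,380,445),hook=(240,262,350,380)).items():
    for i,j in((0,1),(1,2),(0,2),(3,0),(4,0)):
        w=cv2.createHanningWindow((x1-x0,y1-y0),cv2.CV_32F)
        A,B=[np.minimum(grad(q[y0:y1,x0:x1]),120) for q in(g[i],g[j])]
        s,r=cv2.phaseCorrelate(A,B,w); print(nm,i,j,np.round(s,2),round(r,2))
c=ld('scene20');b=np.array([.49,-.02,.03]);print((w2p(c,b+[-.01,0,0])-w2p(c,b))/10)
a=[cv2.resize(cv2.imread(f'pics/scene{k}.png')[236:266,345:385],(400,300),interpolation=cv2.INTER_CUBIC) for k in (18,20)]
cv2.imwrite('pics/hk.png',np.hstack(a))
E
```

```text
bell 0 1 [-0.04  0.04] 1.02
bell 1 2 [0.05 0.02] 1.01
bell 0 2 [-0.03  0.1 ] 1.03
bell 3 0 [ 0.1  -0.02] 1.01
bell 4 0 [0.03 0.02] 1.02
roll 0 1 [0.  0.5] 1.0
roll 1 2 [0.03 0.53] 1.0
roll 0 2 [0.03 0.53] 1.0
roll 3 0 [0.   0.47] 1.0
roll 4 0 [0.03 0.48] 1.0
tray 0 1 [-0.11 -0.08] 0.89
tray 1 2 [0.06 0.08] 0.91
tray 0 2 [ 0.02 -0.08] 0.89
tray 3 0 [-0.02 -0.08] 0.88
tray 4 0 [-0.05  0.  ] 0.88
hook 0 1 [0.25 0.6 ] 1.02
hook 1 2 [0.   0.12] 1.01
hook 0 2 [0.27 0.7 ] 1.02
hook 3 0 [-0.32  0.1 ] 1.17
hook 4 0 [-0.18 -0.71] 1.29
[[-0.20688662  0.21294009]]
```

View pics/hk.png

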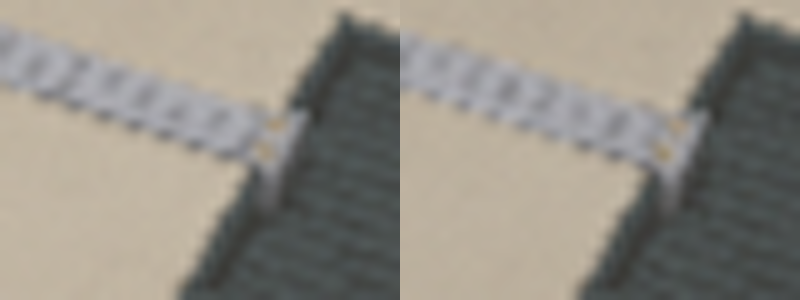

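```bash
python3 - <<'E'
from h import *
ks=[13,14,17,18,19,20]
g={k:cv2.imread(f'pics/scene{k}.png',0).astype(np.float32) for k in ks}
T=g[20][244:262,364:378]  # hook patch
for k in ks:
    r=cv2.matchTemplate(g[k][238:268,358:384],T,cv2.TM_CCOEFF_NORMED)
    _,v,_,(x,y)=cv2.minMaxLoc(r)
    def sub(a,b,c): return .5*(a-c)/(a-2*b+c)
    dx=sub(r[y,x-1],r[y,x],r[y,x+1]);dy=sub(r[y-1,x],r[y,x],r[y+1,x])
    print(k,round(x+dx-6,2),round(y+dy-6,2),round(v,3))
c=ld('scene20');b=np.array([.512,-.2,.02]);print((w2p(c,b+[0,0,.01])-w2p(c,b))/10)
E
```

```text
13 0.21 -0.0 0.888
14 -0.04 0.0 0.994
17 -0.01 -0.17 0.985
18 0.01 -0.14 0.989
19 0.0 -0.01 1.0
20 -0.0 -0.01 1.0
[[ 0.03102    -0.27264931]]
```

```bash
python3 - <<'E'
from h import *
from rig import order
st(); print(order.close_job())
E
```

```text
t 29.30 pos [0.4559 0.2426 0.1581] zaxis yaw 7.07 y [-0.002 -0.002 -1.   ] F [ 0.5 -0.6 -0.4] open -0.0001 q [ 0.41  0.19  1.95 -0.    1.01  0.28]
the job is handed in; nothing more can be done
None
```

The rule is set across the gap, hooked on the tray's near rim and locked with its tail against the end stop. I handed the job in at 29.3 s with the arm clear of everything.

- **Marker:** I lifted it out and set it down left of the end stop. It lies fully on the counter, with its white end near the front edge.
- **Drawing out:** I lowered the hook over the rim from above. With shut fingertips against the thumb rest, I pushed the case straight back until it met the stop at about 15 N.
- **Locking:** Only then did I press the lock plate. It reached its hard stop at about 24 N total. I estimate about 14 N of that was on the plate and the rest was friction on the thumb rest.

**Last checks**
- **Held and taut:** In the scene view the plate is down and the case did not run back after release. The hook sits within about 0.1 mm of where it was under spring tension.
- **Bystanders:** Small image patches centred on the bell, reader, roll and tray show no change from the start.
- **Tail against the stop:** This is less certain. Contact was clear by force before locking, but the final pictures disagreed. The top camera measured about 3 mm between the rest and the stop, which is about its error. The wrist view could not see a gap from its angle. One image comparison suggested a 1–2 mm shift on release, but the closer hook match did not bear it out. It showed only the hook lifting about 0.5 mm while I pressed, then settling back.

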